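# Set out the engine parts and stow the tools under the chest's tray

### The arm

A 7-joint arm with a two-finger parallel gripper is mounted at the origin on the work surface. World frame = base frame: x ahead of the robot, y to its left, z up, the work surface at z = 0. Lengths are in m, angles in rad, forces in N, time in s.
With the tool pointing down it reaches from about 0.4 to 0.875 m from the base axis. Payload 19.3 kg.
Tool frame: the origin (TCP) lies midway between the tips of the shut fingers; the grasp point (between the pads) lies 19 mm behind it (bot.pinch_z is the distance from the TCP to the grasp point, in m); z points along the fingers, y is the line along which they close (so a half turn about z gives the same grasp; the last joint's range is limited). The gripper opens to 85 mm and grips with 20 to 120 N. Pads are 22 mm wide; open, the fingers measure 114 mm over their backs; the gripper's body (76 mm by 85 mm) begins 54 mm behind the grasp point. The pads swing forward as they close: fully open they stand 13 mm farther back than shut.
Start: joints at [1.154, 0.521, -0.036, 1.599, 0.021, 1.021, -0.113], TCP at [0.212, -0.588, 0.231] pointing down, gripper open.
Joint ranges: [-2.91, 2.91], [-0.3, 2.13], [-1.5, 1.42], [0.17, 2.43], [-1.26, 4.41], [0.16, 1.93], [-2.52, 2.52]. Speed limits (rad/s): [1.89, 1.89, 2.39, 2.39, 3.01, 3.01, 3.01].

### API

Orientations are given as [roll, pitch, yaw] about the fixed x, y, z axes, in that order (R = Rz(yaw) Ry(pitch) Rx(roll)).
In Python, from workcell import observe, viewer, bot gives the robot as it stands. The module is installed in compiled form; this text tells all that it offers.
- The arm moves only by the tool play_rows, never from a script. Its argument "motion" is a list of rows, each a list of 7 numbers: the shift along the tool's x, y, z in cm, then the turn, a rotation vector about the tool's x, y, z in rad, then the opening, from -1 (shut) to 1 (fully open), so that 0 is half open. A call has exactly 5 rows; each row is the pose to reach, as a shift and turn from the pose commanded when the call began, along the tool's axes at that moment; what a row does not reach only later rows make up. A row lasts 1/10 s, in which the tool goes at most 50 mm and 8.59 degrees, less where a joint would pass 70% of its speed; a pose out of reach is approached as far as the arm can. A call with a gripper value outside its range is refused whole. The fingers move at their own pace and stop on an object; "squeeze" is the grip in N (left out, the last holds). Time passes only in rows, so rows that repeat a pose let the fingers close, or fill a call up. It gives the time, the measured TCP pose, the force, the opening and the grip force at its end, in the units of the state.
- observe(): the state, without advancing time (a new reading comes with each control period).
- viewer.grab_frame(name): name is "side" or "top"; returns (picture, depth): 400x640x3 uint8, red, green, blue; 400x640 float32, m along the optical axis (not along the pixel's ray), 0 where there is no reading.
- viewer.camera_info(name): a dict with "fx", "fy", "cx", "cy" (pixels), "R" (3x3) and "t" (3): a world point X has camera coordinates R X + t. Camera axes: x right, y down, z forward; pixel columns grow to the right and rows downward; lengths in m; the calibration is good to about 2 mm. A picture is of the moment at which its call begins. camera_info takes no time and is no camera call.
- bot.job_done(): hands the job in; it is judged then, once.
The state is a dict: "clock": time; "qpos": joint angles; "qd": joint speeds; "joint_efforts": joint torques, N m; "position": TCP position; "tool_rot": TCP orientation; "force": force on the tool from outside, world axes, zero at the start; "moment": the same for the moment, N m; "grip_width": finger opening in m; "finger_force": force on a finger pad.
Only numpy, scipy, OpenCV 4.12 (cv2) and the standard library are available. Lean on these libraries where they do the work, as an engineer would, in place of code of your own. Each camera call takes 0.05 s, during which the arm holds its last target. There are 200 camera calls.

### The job

Swing the lid of the wooden parts chest back until it stays open by itself, lift every engine part (brass engine, spoked pulley, propeller, whichever are there) out of its top tray and set each upright, as it stood in the tray, on the cork mat. Only when the tray is empty, swing the tray up and right over to the front, away from the lid's hinge, put every tool lying beyond the mat (tap wrench, die stock, small vice, whichever are there) in the compartment underneath, and then swing the tray back down into place over them. Leave the lid standing open, the parts on the mat, and the other things on the desk where they are.

Things in the scene. Friction and masses are not known exactly. Their poses are not given: they have to be found in the camera images.
- chest: dark wooden parts chest fixed on the robot's left. Origin: centre of its underside. Its x axis points to the lid's hinge side (about the robot's left), its y along its length (290 mm; 172 mm wide). The base is 65 mm high, walls and floor 6 mm, so the lower compartment is 160 x 278 mm inside, open at the top. With the lid shut it is 141 mm high.
- lid (a joint): lid angle, 0 shut to 1.95 rad (stop). A hollow box 172 x 290 x 76 mm, 0.5 kg, on a free, lightly damped hinge: let go below about 1.1 rad it falls shut, beyond that it sinks on to its stop and stays open. Starts at 0 to 0.05.
- lid_hinge_line (a point): middle of the lid's hinge axis, at the top of the base's far long wall, 86 mm along the chest's x and 65 mm up. The axis runs along the chest's y.
- lid_knob (a point): centre of the 24 mm brass ball knob on the middle of the lid's front face: shut, 198 mm from the hinge line towards the chest's -x and 45 mm above it, 26 mm out from the lid's face, 31 mm below the lid's top. It moves with the lid; while opening, no part of the lid rises over 45 mm above it.
- tray_link (a joint): angle of the tray's end straps: 0 tray down over the compartment, 2.44 rad (stop) tray swung right over. Straps 92 mm between pins, leaning to the chest's +x, 0.349 rad above level, at 0; they keep the tray level: it moves in an arc, up 61 mm at half way, ending 173 mm towards -x at its first height. 0.3 kg, lightly damped; let go, it sinks to the side of 1.22 rad it is on.
- tray_knob (a point): on the axis of the tray's upright round brass knob (16 mm diameter, 31 mm high) on the middle of the tray's front wall, away from the hinge; 20 mm above the knob's foot, 11 mm below its top. Tray down: 64 mm from the chest's origin towards -x, 113 mm above the desk.
- tray_floor (a point): centre of the tray's floor (upper face). The tray is 150 mm (chest's x) by 264 mm, walls 5 mm thick, 20 mm above this floor; floor 73 mm above the desk when down.
- mat: cork mat, 270 (its x) x 130 (its y) x 4 mm, fixed flat on the desk right of the chest. Origin: centre of its underside.
- engine: engine part: small brass oscillating engine, base 56 (its x) x 42 (y) x 6 mm, frame 16 x 34 (y) mm up to 50 mm high near the middle (x -10 to +6), upright 22 mm cylinder at +x, dark flywheel at -x. 0.22 kg. Origin: centre of its underside, z up. Grip across the frame along y. Starts in the tray (or absent), its y within 0.25 rad of the chest's y.
- pulley: engine part: iron pulley 64 mm in diameter with red spokes, lying flat, rim 16 mm high, hub boss 22 mm in diameter standing up to 44 mm. About 0.25 kg. Origin: centre of its underside, z up. Starts in the tray (or is absent).
- propeller: engine part: bronze three-bladed propeller, 71 mm across, lying flat on its hub; hub 24 mm in diameter up to 36 mm, tapering to 18 mm at its 46 mm top, blades in the lowest 15 mm. 0.16 kg. Origin: centre of its underside, z up. Starts in the tray (or absent).
- tap_wrench: tool: steel tap wrench, a 10 mm bar 130 mm long (its x) through a centre block 36 x 22 (y) x 16 mm. About 0.16 kg. Origin: centre of its underside, z up. Lies on the desk right of the mat (or is absent).
- die_stock: tool: dark steel die stock, a round body 40 mm in diameter and 16 mm high with a 10 mm bar handle each side, 130 mm long in all (its x). About 0.2 kg. Origin: centre of its underside, z up. Lies on the desk right of the mat (or is absent).
- vice: tool: small steel drill vice, base 90 (its x) x 34 (y) x 10 mm, two jaws 34 mm wide, 32 mm high, sliding jaw x = -25 to +5 mm, fixed jaw +23 to +45; screw and handle out to x = -61 mm. 0.4 kg. Origin: centre of its underside, z up. On the desk right of the mat (or absent).
- boiler: bystander: copper boiler lying on two wooden saddles, 130 x 72 x 102 mm.
- oiler: bystander: steel oil can, 56 mm wide, 85 mm high.
- jar: bystander: glass jar, 60 mm wide, 75 mm high.
- mug: bystander: white mug, 80 mm wide, 90 mm high.
- oilstone: bystander: grey sharpening stone, 70 x 30 x 16 mm.
- cylinder_block: bystander: dark iron casting, 50 x 36 mm base, 34 mm high.
Not all that is in view belongs to the job. Leave any blue or green look-alike of the tap_wrench alone.

How it is judged:
By the outcome, as a careful person would: the job done as asked, in the order asked, and still so for the second after the job is handed in, with the robot touching nothing.
Of engine, pulley, propeller only 2 to 3 are there at a start; the rules pass over those that are not, and their reading is None.
Of tap_wrench, die_stock, vice only 2 to 3 are there at a start; the rules pass over those that are not, and their reading is None.
At some moment in a run one of tap_wrench, die_stock, vice may be knocked a few centimetres aside while the robot is not near it.
It also fails if it takes over 210 s, if anything falls off the work surface, if the arm or the gripper's body presses on something with over 40 N, if the wrist force passes 120 N, or if a joint passes its speed limit or range.

## Working session

There is one attempt and no reset: what is moved stays moved. The work goes in short steps, Python scripts to look and compute and a tool call to move; the robot and the scene stay as the last step left them, time stands still between calls to the robot, and variables do not carry over. Pictures are saved under pics/ and viewed, at most 14 in all, crops included, and the job is handed in when it is done.

Besides the shell and the picture viewer there is one more tool, called as a command line: name --pt "numbers of a row" for each row, then --argument value for the rest. play_rows: Moves the arm, as the interface text tells. Its arguments: {"type":"object","properties":{"motion":{"type":"array"},"squeeze":{"type":"number"}},"required":["motion"]}

```bash
mkdir -p pics
cat > h.py <<'E'
from workcell import observe, viewer, bot
import numpy as np, cv2
from scipy.spatial.transform import Rotation as Ro
def grab(n):
    p,d=viewer.grab_frame(n); return p.copy(),d.copy()
def save(p,f,crop=None,s=1):
    if crop: p=p[crop[1]:crop[3],crop[0]:crop[2]]
    cv2.imwrite('pics/'+f,cv2.resize(p[:,:,::-1],None,fx=s,fy=s,interpolation=cv2.INTER_CUBIC))
def cloud(n,d):
    c=viewer.camera_info(n);v,u=np.mgrid[:400,:640]
    P=np.stack([(u-c['cx'])/c['fx']*d,(v-c['cy'])/c['fy']*d,d],-1)
    W=(P-c['t'])@np.array(c['R']); W[d==0]=np.nan; return W
def pz(n,u,v,z):
    c=viewer.camera_info(n);R=np.array(c['R']);r=R.T@np.array([(u-c['cx'])/c['fx'],(v-c['cy'])/c['fy'],1]);o=-R.T@np.array(c['t'])
    return o+r*(z-o[2])/r[2]
def px(n,X):
    c=viewer.camera_info(n);q=np.array(c['R'])@np.array(X)+c['t'];return q[0]/q[2]*c['fx']+c['cx'],q[1]/q[2]*c['fy']+c['cy']
E
python3 - <<'E'
from h import *
for n in('top','side'):
    p,d=grab(n);save(p,n+'0.png');np.save(n+'0.npy',d);c=viewer.camera_info(n);print(n,c, (d==0).mean())
print(observe())
E
```

```text
top {'fx': 388.3850569124817, 'fy': 388.3850569124817, 'cx': 314.68371689526094, 'cy': 200.8271457246253, 'R': array([[ 0.00617131, -0.99979922, -0.01906407],
       [-0.98739513, -0.00307735, -0.15824469],
       [ 0.15815425,  0.01980034, -0.98721587]]), 't': array([-0.05929691,  0.57731624,  1.07576344])} 0.00397265625
side {'fx': 371.30269330053375, 'fy': 371.30269330053375, 'cx': 316.4861433700897, 'cy': 201.9176832755429, 'R': array([[ 0.99097824, -0.13373623,  0.00876064],
       [-0.06207691, -0.51595327, -0.85436449],
       [ 0.11877956,  0.84611278, -0.51960039]]), 't': array([-0.565974  ,  0.08835637,  1.10429101])} 0.0038515625
{'clock': 0.1, 'qpos': array([ 1.15384473,  0.52196142, -0.03629589,  1.59989739,  0.02120024,
        1.02111489, -0.11281251]), 'qd': array([ 1.83738340e-03, -1.03856476e-03,  3.39030382e-04, -5.88960874e-05,
        1.11350629e-04, -9.75624963e-04, -2.16016885e-04]), 'joint_efforts': array([ 6.62911669e-03, -9.28491354e+01,  1.98492184e+00, -3.70526004e+01,
        1.81856233e-02,  5.46369163e-03,  8.35345668e-05]), 'position': array([ 0.2122601 , -0.58755502,  0.23079848]), 'tool_rot': array([-3.14060006e+00,  8.46573256e-05,  3.46699951e-01]), 'force': array([0.15385493, 0.03342568, 0.33034845]), 'moment': array([ 0.00977607, -0.03083701, -0.00609905]), 'finger_force': 0.0, 'grip_width': 0.0853170113276617}
```

View pics/top0.png

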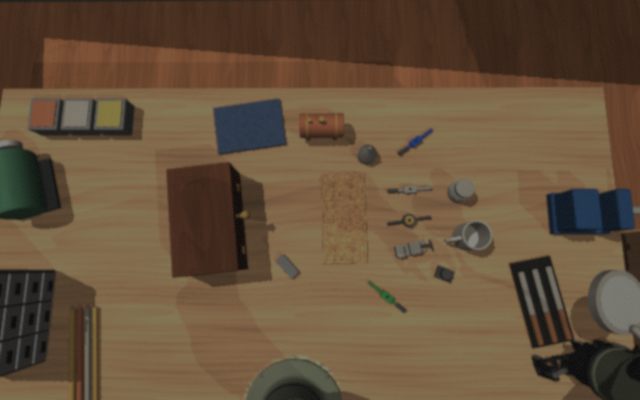

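View pics/side0.png

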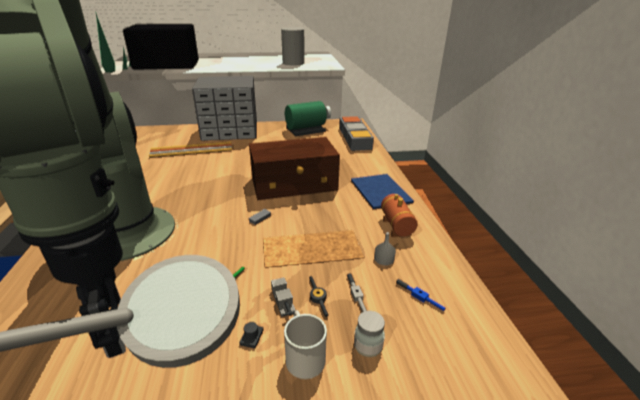

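Top view: the chest is at (205,220) with its knob at (241,215), the mat at (344,218), the steel tap wrench at (410,189), the die stock at (409,220) and the vice at (413,249). Look-alikes to avoid are the blue wrench (416,141) and the green wrench (387,295). Bystanders are the jar (461,190), mug (475,236), cylinder block (444,273), oilstone (288,266), oiler (367,154) and boiler (322,125).

```bash
cat >> h.py <<'E'
def tocmd(pos,yaw):
    """shift (cm, tool axes) and z turn from current pose to the target, tool down"""
    o=observe();R=Ro.from_euler('xyz',o['tool_rot']).as_matrix()
    s=R.T@(np.array(pos)-o['position'])*100
    D=R.T@(Ro.from_euler('xyz',[np.pi,0,yaw]).as_matrix())
    return s.round(2),Ro.from_matrix(D).as_rotvec().round(3)
E
python3 - <<'E'
from h import *
d=np.load('top0.npy');W=cloud('top',d)
v,u=np.mgrid[:400,:640]
def rect(m,name):
    P=W[m];print(name,len(P),np.nanmedian(P[:,2]).round(4));
    (c,s,a)=cv2.minAreaRect(P[:,:2].astype(np.float32));print(c,s,a)
m=(u>150)&(u<245)&(v>150)&(v<290)&(W[...,2]>.125)&(W[...,2]<.16);rect(m,'lid')
k=(u>236)&(u<248)&(v>208)&(v<222)&(W[...,2]>.08);print('knob',len(W[k]),np.nanmean(W[k],0),np.nanmax(W[k][:,2]))
m=(u>385)&(u<437)&(W[...,2]>.004)
for n,a,b in(('tap',178,200),('die',208,232),('vice',236,262)):
    mm=m&(v>a)&(v<b);rect(mm,n);print(np.nanmax(W[mm][:,2]),np.nanmean(W[mm],0))
for q in((321,171),(366,171),(368,264),(324,265)):print(q,pz('top',*q,.004).round(3))
p,_=grab('top');save(p,'tools.png',(300,110,500,310),4)
E
```

```text
lid 7208 0.1416
(0.5181260108947754, 0.22903506457805634) (0.29052284359931946, 0.19911672174930573) 6.977227210998535
knob 82 [0.52819132 0.13816725 0.11285953] 0.12571238661979994
tap 261 0.0132
(0.6194880604743958, -0.34347599744796753) (0.058239541947841644, 0.1484779268503189) 0.4325031638145447
0.021893442404923993 [ 0.61942837 -0.33487027  0.01230904]
die 314 0.0144
(0.527709424495697, -0.3402711749076843) (0.0652812123298645, 0.1467396467924118) 0.36008331179618835
0.021970377024873512 [ 0.52705813 -0.33250712  0.01328571]
vice 472 0.0259
(0.44268161058425903, -0.34023454785346985) (0.06962572783231735, 0.14323614537715912) 0.2711118757724762
0.037789687308749716 [ 0.44520955 -0.33509735  0.02219387]
(321, 171) [ 0.676 -0.074  0.004]
(366, 171) [ 0.676 -0.21   0.004]
(368, 264) [ 0.398 -0.212  0.004]
(324, 265) [ 0.395 -0.084  0.004]
```

View pics/tools.png

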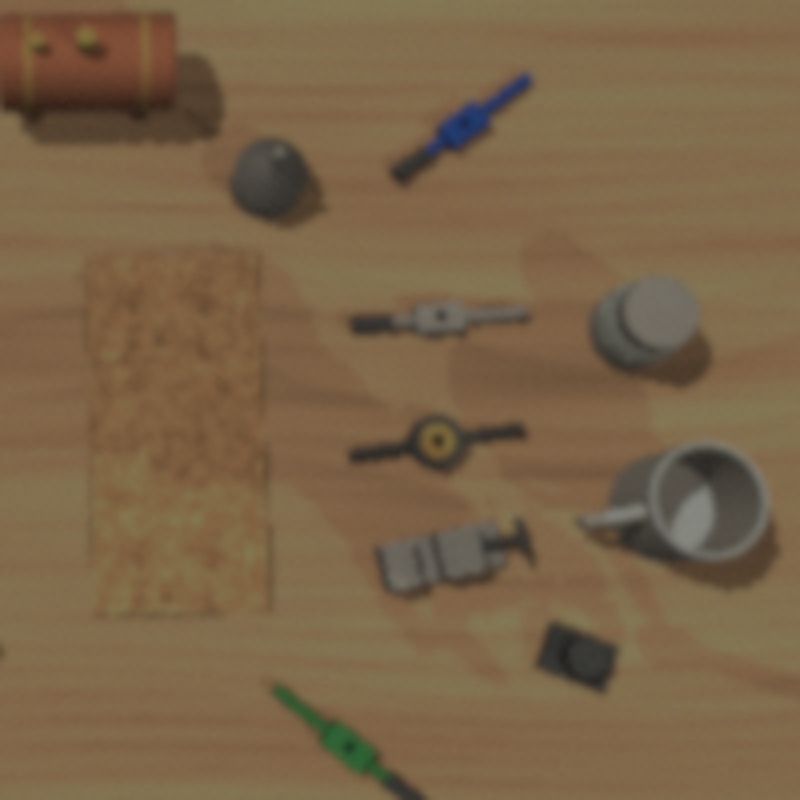

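```bash
cat >> h.py <<'E'
def plan(wps,start=None,n=None):
    """wps: list of calls; each call = list of (pos,yaw) rows (1 or 5). prints rounded rows in tool axes"""
    o=observe();p=np.array(o['position']);yw=o['tool_rot'][2]
    if start is not None:p,yw=np.array(start[0],float),start[1]
    for i,call in enumerate(wps):
        if isinstance(call,tuple):call=[call]
        R=Ro.from_euler('xyz',[np.pi,0,yw]).as_matrix();p0,y0=p,yw
        for q,y in call:
            s=(R.T@(np.array(q)-p0)*100*20).round()/20;t=round(-(y-y0),2)
            print(i,[float(a) for a in s],float(t));p=p0+R@s/100;yw=y0-t
def lerp(a,b,n=5):
    return [(np.array(a[0])+(np.array(b[0])-a[0])*k/n,a[1]+(b[1]-a[1])*k/n) for k in range(1,n+1)]
E
python3 - <<'E'
from h import *
d=np.load('top0.npy');W=cloud('top',d)
v,u=np.mgrid[:400,:640]
m=(u>150)&(u<236)&(v>150)&(v<290)&(W[...,2]>.136)&(W[...,2]<.147)
c,s,a=cv2.minAreaRect(W[m][:,:2].astype(np.float32));print(c,s,a)
P=W[m][:,:2]
for a in np.radians(np.arange(3,9,.5)):
    ax=np.array([-np.sin(a),np.cos(a)]);ay=-np.array([np.cos(a),np.sin(a)])
    e=[np.percentile(P@q,[.5,99.5]) for q in(ax,ay)];print(np.degrees(a).round(1),[np.diff(x)[0].round(4) for x in e],(ax*e[0].mean()+ay*e[1].mean()).round(4))
c=np.array(c)
k=(u>232)&(u<250)&(v>206)&(v<224)&(W[...,2]>.085)&(W[...,2]<.13)
K=W[k];K=K[K[:,1]<.150];print(len(K),K.min(0),K.max(0))
E
```

```text
(0.5166060328483582, 0.24165767431259155) (0.2904755771160126, 0.17369185388088226) 6.973963737487793
3.0 [np.float64(0.1784), np.float64(0.2888)] [0.5157 0.242 ]
3.5 [np.float64(0.1766), np.float64(0.2881)] [0.5158 0.242 ]
4.0 [np.float64(0.1748), np.float64(0.2877)] [0.5159 0.2419]
4.5 [np.float64(0.1733), np.float64(0.2873)] [0.516  0.2418]
5.0 [np.float64(0.1721), np.float64(0.2868)] [0.5159 0.2417]
5.5 [np.float64(0.1709), np.float64(0.2865)] [0.516  0.2415]
6.0 [np.float64(0.1703), np.float64(0.2866)] [0.5161 0.2414]
6.5 [np.float64(0.1698), np.float64(0.2867)] [0.5161 0.2412]
7.0 [np.float64(0.1701), np.float64(0.2863)] [0.5159 0.241 ]
7.5 [np.float64(0.1704), np.float64(0.2865)] [0.5161 0.241 ]
8.0 [np.float64(0.171), np.float64(0.2864)] [0.5161 0.241 ]
8.5 [np.float64(0.1723), np.float64(0.2867)] [0.5161 0.241 ]
75 [0.51886741 0.11881373 0.10982741] [0.54110104 0.1488414  0.12571239]
```

```bash
cat >> h.py <<'E'
A=np.radians(6.75);C=np.array([.5163,.2413,0]);AX=np.array([-np.sin(A),np.cos(A),0]);AY=np.array([-np.cos(A),-np.sin(A),0]);Z=np.array([0,0,1.]);YW=np.pi/2+A
def knob(th):
    a=np.arctan2(45,-198)-th;r=.2030
    return C+AX*(.086+r*np.cos(a))+Z*(.065+r*np.sin(a))
E
python3 - <<'E'
from h import *
o=observe();s=(o['position'],o['tool_rot'][2]);g=(np.append(knob(0.02)[:2],.231),YW)
print(knob(.02),YW)
w=lerp(s,g,4)
plan(w+[((g[0][0],g[0][1],.094),YW)])
E
```

```text
[0.52934814 0.13105683 0.11393886] 1.6886060513045138
0 [13.55, -14.2, -0.0] -0.34
1 [17.55, -8.85, -0.0] -0.33
2 [19.45, -2.75, -0.0] -0.34
3 [19.2, 3.95, -0.0] -0.33
4 [0.0, -0.0, 13.7] -0.0
```

play_rows --pt "2.7 -2.84 0 0 0 -0.07 1" --pt "5.4 -5.7 0 0 0 -0.14 1" --pt "8.1 -8.5 0 0 0 -0.21 1" --pt "10.8 -11.4 0 0 0 -0.28 1" --pt "13.55 -14.2 0 0 0 -0.34 1"

```text
clock: 0.65
position: [0.2918, -0.4066, 0.2312]
tool_rot: [-3.141, 0.0, 0.689]
force: [1.2, 0.4, 0.1]
grip_width: 0.085
finger_force: 0.0
```

play_rows --pt "3.5 -1.8 0 0 0 -0.07 1" --pt "7 -3.5 0 0 0 -0.14 1" --pt "10.5 -5.3 0 0 0 -0.2 1" --pt "14 -7.1 0 0 0 -0.27 1" --pt "17.55 -8.85 0 0 0 -0.33 1"

```text
clock: 1.15
position: [0.3714, -0.227, 0.2314]
tool_rot: [3.142, 0.0, 1.019]
force: [0.6, -0.3, -0.6]
grip_width: 0.0858
finger_force: 0.0
```

play_rows --pt "3.9 -0.55 0 0 0 -0.07 1" --pt "7.8 -1.1 0 0 0 -0.14 1" --pt "11.7 -1.65 0 0 0 -0.2 1" --pt "15.6 -2.2 0 0 0 -0.27 1" --pt "19.45 -2.75 0 0 0 -0.34 1"

```text
clock: 1.65
position: [0.4505, -0.0471, 0.2314]
tool_rot: [3.141, 0.0, 1.359]
force: [0.4, -0.5, 0.5]
grip_width: 0.0851
finger_force: 0.0
```

play_rows --pt "3.9 0.8 0 0 0 -0.07 1" --pt "7.8 1.6 0 0 0 -0.14 1" --pt "11.7 2.4 0 0 0 -0.2 1" --pt "15.6 3.2 0 0 0 -0.27 1" --pt "19.2 3.95 0 0 0 -0.33 1"

```text
clock: 2.15
position: [0.5299, 0.1323, 0.2312]
tool_rot: [-3.141, -0.0, 1.69]
force: [0.9, -0.5, 0.6]
grip_width: 0.0851
finger_force: 0.0
```

Run:
```python
from h import *
o=observe();print(o['clock'],o['position'],o['tool_rot'],o['qpos'])
k=knob(.02)
plan([((k[0],k[1],.094),YW)])
c0=(np.array([k[0],k[1],.094]),YW)
off=c0[0]-k
T=np.linspace(.02,1.72,31)[1:]
plan([[(knob(t)+off,YW) for t in T[i:i+5]] for i in range(0,30,5)],start=c0)
```

```text
2.15 [0.52992568 0.13234468 0.23117512] [-3.14148362e+00 -7.52897920e-05  1.68975371e+00] [ 0.09315507  0.45122847 -0.60428624  1.78699091  0.29949604  0.99620956
 -0.5101431 ]
0 [-0.1, -0.05, 13.7] 0.0
0 [0.3, 0.0, -1.1] -0.0
0 [0.7, 0.0, -2.2] -0.0
0 [1.1, -0.0, -3.25] -0.0
0 [1.6, -0.0, -4.3] -0.0
0 [2.15, 0.0, -5.3] -0.0
1 [0.6, -0.0, -1.0] -0.0
1 [1.25, -0.0, -1.95] -0.0
1 [2.0, -0.0, -2.85] -0.0
1 [2.75, -0.0, -3.7] -0.0
1 [3.55, -0.0, -4.5] -0.0
2 [0.85, -0.0, -0.8] -0.0
2 [1.75, -0.0, -1.5] -0.0
2 [2.7, -0.0, -2.15] -0.0
2 [3.65, -0.0, -2.8] -0.0
2 [4.7, -0.0, -3.35] -0.0
3 [1.0, -0.0, -0.5] -0.0
3 [2.05, -0.0, -0.95] -0.0
3 [3.15, -0.0, -1.3] -0.0
3 [4.25, -0.0, -1.6] -0.0
3 [5.4, -0.0, -1.9] -0.0
4 [1.1, -0.0, -0.15] -0.0
4 [2.25, -0.0, -0.3] -0.0
4 [3.4, -0.0, -0.35] -0.0
4 [4.55, -0.0, -0.35] -0.0
4 [5.7, -0.0, -0.3] -0.0
5 [1.15, -0.0, 0.15] -0.0
5 [2.3, -0.0, 0.35] -0.0
5 [3.4, -0.0, 0.6] -0.0
5 [4.5, -0.0, 0.95] -0.0
5 [5.6, -0.0, 1.35] -0.0
```

play_rows --pt "-0.1 0 3 0 0 0 1" --pt "-0.1 0 6 0 0 0 1" --pt "-0.1 0 9 0 0 0 1" --pt "-0.1 0 11.5 0 0 0 1" --pt "-0.1 0 13.7 0 0 0 1" --squeeze 50

```text
clock: 2.65
position: [0.5292, 0.1295, 0.0928]
tool_rot: [-3.141, 0.0, 1.687]
force: [1.0, -1.0, 0.5]
grip_width: 0.0854
finger_force: 0.0
```

play_rows --pt "0 0 0 0 0 0 -1" --pt "0 0 0 0 0 0 -1" --pt "0 0 0 0 0 0 -1" --pt "0 0 0 0 0 0 -1" --pt "0 0 0 0 0 0 -1"

```text
clock: 3.15
position: [0.5307, 0.1297, 0.0955]
tool_rot: [3.139, -0.0, 1.686]
force: [1.7, -1.0, 8.7]
grip_width: 0.0212
finger_force: 48.5
```

play_rows --pt "0.3 0 -1.1 0 0 0 -1" --pt "0.7 0 -2.2 0 0 0 -1" --pt "1.1 0 -3.25 0 0 0 -1" --pt "1.6 0 -4.3 0 0 0 -1" --pt "2.15 0 -5.3 0 0 0 -1"

```text
clock: 3.65
position: [0.5279, 0.152, 0.1485]
tool_rot: [3.139, -0.002, 1.687]
force: [5.3, 13.2, -10.7]
grip_width: 0.0213
finger_force: 49.3
```

play_rows --pt "0.6 0 -1.0 0 0 0 -1" --pt "1.25 0 -1.95 0 0 0 -1" --pt "2.0 0 -2.85 0 0 0 -1" --pt "2.75 0 -3.7 0 0 0 -1" --pt "3.55 0 -4.5 0 0 0 -1"

```text
clock: 4.15
position: [0.5237, 0.1865, 0.1934]
tool_rot: [3.14, -0.0, 1.687]
force: [6.5, 0.7, -4.5]
grip_width: 0.0209
finger_force: 49.6
```

play_rows --pt "0.85 0 -0.8 0 0 0 -1" --pt "1.75 0 -1.5 0 0 0 -1" --pt "2.7 0 -2.15 0 0 0 -1" --pt "3.65 0 -2.8 0 0 0 -1" --pt "4.7 0 -3.35 0 0 0 -1"

```text
clock: 4.65
position: [0.5178, 0.2339, 0.2263]
tool_rot: [3.14, -0.001, 1.687]
force: [5.6, 2.7, -7.5]
grip_width: 0.0209
finger_force: 51.0
```

Run:
```python
from h import *
p,d=grab('side');save(p,'lid1.png',(170,80,450,260),2.5)
```

```text
(no output)
```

View pics/lid1.png

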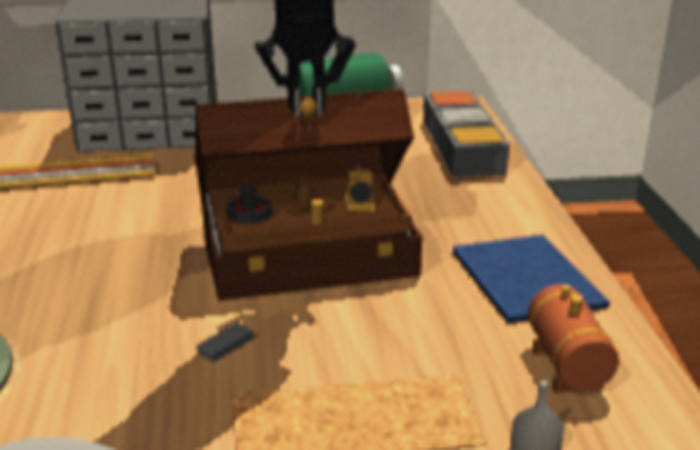

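The lid is about half open with the knob held at the fingertips (308,105 in the crop). The tray shows the pulley at (250,205), the propeller at (300,195) and the engine at (360,190), so all three parts are there. I'll carry on opening.

play_rows --pt "1.0 0 -0.5 0 0 0 -1" --pt "2.05 0 -0.95 0 0 0 -1" --pt "3.15 0 -1.3 0 0 0 -1" --pt "4.25 0 -1.6 0 0 0 -1" --pt "5.4 0 -1.9 0 0 0 -1"

```text
clock: 5.2
position: [0.5116, 0.2867, 0.2459]
tool_rot: [3.141, 0.0, 1.686]
force: [0.7, -1.4, 2.7]
grip_width: -0.0001
finger_force: 2.7
```

play_rows --pt "1.1 0 -0.15 0 0 0 -1" --pt "2.25 0 -0.3 0 0 0 -1" --pt "3.4 0 -0.35 0 0 0 -1" --pt "4.55 0 -0.35 0 0 0 -1" --pt "5.7 0 -0.3 0 0 0 -1"

```text
clock: 5.7
position: [0.5048, 0.3441, 0.249]
tool_rot: [3.14, -0.001, 1.687]
force: [1.0, 0.0, 4.2]
grip_width: 0.0002
finger_force: 3.6
```

play_rows --pt "1.15 0 0.15 0 0 0 -1" --pt "2.3 0 0.35 0 0 0 -1" --pt "3.4 0 0.6 0 0 0 -1" --pt "4.5 0 0.95 0 0 0 -1" --pt "5.6 0 1.35 0 0 0 -1"

```text
clock: 6.2
position: [0.4981, 0.4004, 0.2353]
tool_rot: [3.14, -0.002, 1.687]
force: [-0.4, 3.6, 10.9]
grip_width: -0.0001
finger_force: 6.6
```

play_rows --pt "0 0 0 0 0 0 -0.2" --pt "0 0 0 0 0 0 -0.2" --pt "0 0 -2 0 0 0 -0.2" --pt "0 0 -5 0 0 0 -0.2" --pt "0 0 -8 0 0 0 0"

```text
clock: 6.7
position: [0.4981, 0.3981, 0.315]
tool_rot: [-3.141, 0.001, 1.686]
force: [1.0, 0.4, 0.9]
grip_width: 0.0429
finger_force: 0.0
```

Run:
```python
from h import *
p,d=grab('side');save(p,'lid2.png',(170,40,450,240),2.5)
```

```text
(no output)
```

View pics/lid2.png

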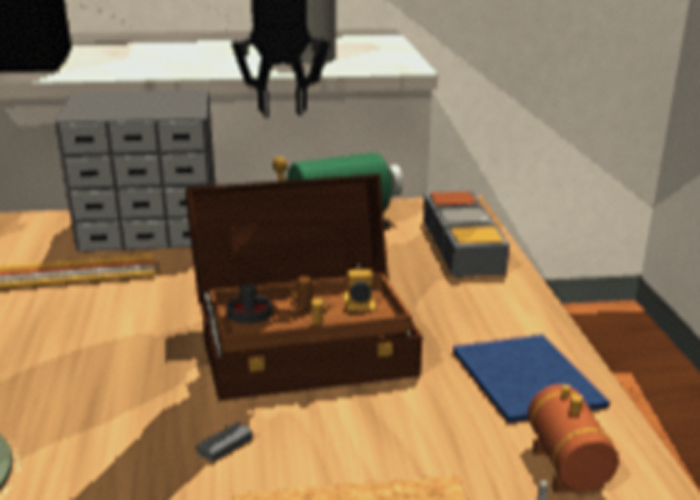

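The lid is standing open at its stop, with its knob visible behind it at (280,163). Next I'll clear the view and measure the parts.

Run:
```python
from h import *
o=observe();plan(lerp((o['position'],o['tool_rot'][2]),(np.array([.48,-.08,.315]),YW),2))
```

```text
0 [-23.7, -3.7, 0.25] -0.0
1 [-23.7, -3.7, 0.3] -0.0
```

play_rows --pt "-4.5 -0.7 0 0 0 0 1" --pt "-9 -1.4 0 0 0 0 1" --pt "-14 -2.2 0 0 0 0 1" --pt "-19 -3 0 0 0 0 1" --pt "-23.7 -3.7 0 0 0 0 1"

```text
clock: 7.25
position: [0.4884, 0.1566, 0.3142]
tool_rot: [-3.141, 0.001, 1.686]
force: [1.8, -0.2, 1.3]
grip_width: 0.0857
finger_force: 0.0
```

play_rows --pt "-4.5 -0.7 0 0 0 0 1" --pt "-9 -1.4 0 0 0 0 1" --pt "-14 -2.2 0 0 0 0 1" --pt "-19 -3 0 0 0 0 1" --pt "-23.7 -3.7 0 0 0 0 1"

```text
clock: 7.75
position: [0.4787, -0.083, 0.3144]
tool_rot: [-3.142, 0.001, 1.686]
force: [1.7, -0.1, 0.7]
grip_width: 0.0853
finger_force: 0.0
```

Run:
```python
from h import *
p,d=grab('top');save(p,'tray.png',(150,140,350,290),4);W=cloud('top',d);np.save('top1.npy',d)
```

```text
(no output)
```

View pics/tray.png

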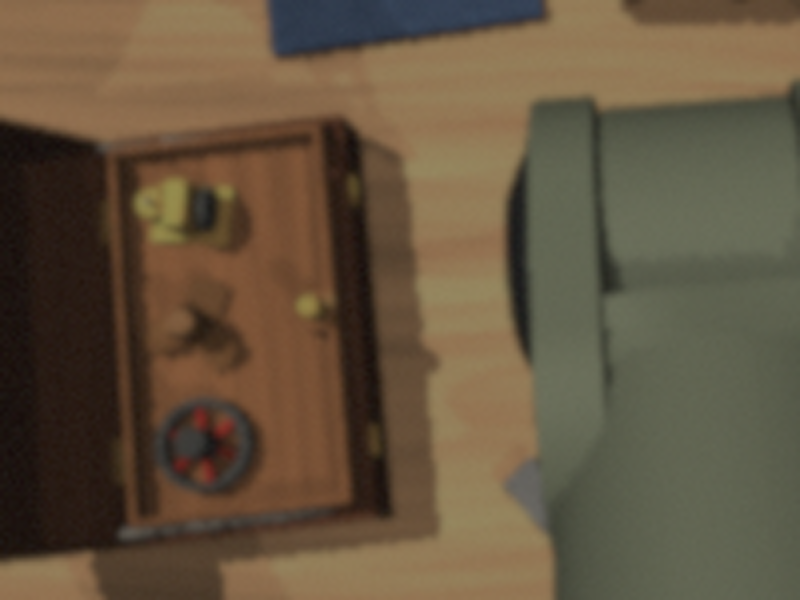

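The tray is fully visible in the crop. The engine frame is at (177,208) with its cylinder to the left, the propeller hub at about (183,323), the pulley hub at (195,440) and the tray knob at (308,305).

Run:
```python
from h import *
d=np.load('top1.npy');W=cloud('top',d)
v,u=np.mgrid[:400,:640]
def tc(p):q=np.asarray(p)-C;return [round(float(q@a)*1000,1) for a in(AX,AY,Z)]
for n,(uu,vv),z in(('eng',(194.3,192),.123),('prop',(195.8,220.8),.119),('pul',(198.7,250),.117),('pulrim',(201.2,251.8),.089),('trayknob',(227,216.2),.124)):
    p=pz('top',uu,vv,z);print(n,p.round(4),tc(p))
def st(n,b,lo,hi):
    m=(u>b[0])&(u<b[2])&(v>b[1])&(v<b[3])&(W[...,2]>lo)&(W[...,2]<hi);P=W[m]
    if len(P):
        md=(P.min(0)+P.max(0))/2;print(n,len(P),'mean',tc(P.mean(0)),'mid',tc(md),md.round(4),cv2.minAreaRect(P[:,:2].astype(np.float32)))
st('eng',(180,180,214,206),.114,.135)
st('engall',(180,180,214,206),.082,.135)
st('prop',(185,207,214,235),.108,.13)
st('propblades',(185,207,214,235),.079,.13)
st('pulhub',(186,237,216,265),.1,.13)
st('pulrim',(186,237,216,265),.081,.1)
st('tknob',(220,208,234,224),.11,.14)
```

```text
eng [0.5884 0.2683 0.123 ] [18.4, -74.7, 123.0]
prop [0.5104 0.2613 0.119 ] [20.5, 3.5, 119.0]
pul [0.4326 0.2499 0.117 ] [18.3, 82.1, 117.0]
pulrim [0.4287 0.2516 0.089 ] [20.6, 85.8, 89.0]
trayknob [0.5226 0.1763 0.124 ] [-65.3, 1.4, 124.0]
eng 127 mean [25.3, -81.4, 120.5] mid [25.7, -81.4, 121.6] [0.5941 0.2764 0.1216] ((0.5960803627967834, 0.2770818769931793), (0.04188055917620659, 0.03747455030679703), 51.58381652832031)
engall 232 mean [19.8, -79.5, 112.2] mid [31.3, -80.9, 105.7] [0.5929 0.2819 0.1057] ((0.5936999917030334, 0.282497763633728), (0.03611118718981743, 0.07474429905414581), 4.368917942047119)
prop 61 mean [22.1, 1.1, 117.3] mid [23.3, 0.0, 116.0] [0.5135 0.2644 0.116 ] ((0.5127999186515808, 0.2638505697250366), (0.020467400550842285, 0.019992712885141373), 33.45415115356445)
propblades 282 mean [21.2, 0.5, 92.2] mid [22.7, -3.3, 101.4] [0.5169 0.2642 0.1014] ((0.5100314617156982, 0.2621500492095947), (0.06082290783524513, 0.06755200773477554), 43.04267120361328)
pulhub 66 mean [21.7, 82.1, 115.1] mid [23.3, 81.5, 112.3] [0.4327 0.2549 0.1123] ((0.43239110708236694, 0.2544301748275757), (0.019189298152923584, 0.020655905827879906), 36.47028350830078)
pulrim 256 mean [22.9, 82.5, 88.1] mid [22.6, 81.8, 89.2] [0.4324 0.2542 0.0892] ((0.4324090778827667, 0.25415655970573425), (0.06258435547351837, 0.06331204622983932), 0.3646925687789917)
tknob 35 mean [-64.9, 0.6, 122.0] mid [-64.3, -0.2, 119.0] [0.5241 0.1774 0.119 ] ((0.5239043235778809, 0.17740090191364288), (0.014023367315530777, 0.014607195742428303), 47.72261047363281)
```

Run:
```python
from h import *
p,d=grab('top');save(p,'eng.png',(176,176,220,209),14)
W=cloud('top',d)
for v in range(181,206,2):
    print(v,' '.join('%3d'%(1000*W[v,u,2]) for u in range(180,214,2)))
```

```text
181  81  74  73  74  72  69  69  73  70  70  75  72  71  74  75  72  73
183  79  75  72  73  77  72  71  74  73  73  73  72  77  73  74  71  73
185  79  73  76  71  76  78 124 125 123  75  74  72  74  74  77  72  73
187  79  71  73 118 116  79 122 122 123 104 109 109  80  76  74  72  76
189  84  73 116 126 114 114 127 123 120 105 115 109  79  78  70  73  71
191  80  76 114 116 114 123 119 124 119 100 118 105  87  76  67  77  75
193  81  77  70 116 114 122 124 123 117 102 113 101  81  81  75  73  73
195  85  73  71  74  79 121 122 122 117  98 110 100  79  79  78  73  78
197  84  72  70  70  76  77  79 107 103  97 102  96  82  77  76  73  72
199  84  72  74  72  83  76  77  81  78  80  79  80  78  83  71  77  69
201  89  74  74  74  73  68  69  72  73  74  73  70  73  70  72  75  71
203  88  77  74  74  69  74  70  77  71  71  72  74  73  70  73  71  73
205  90  75  70  74  70  75  74  75  75  71  72  74  72  73  75  75  73
```

View pics/eng.png

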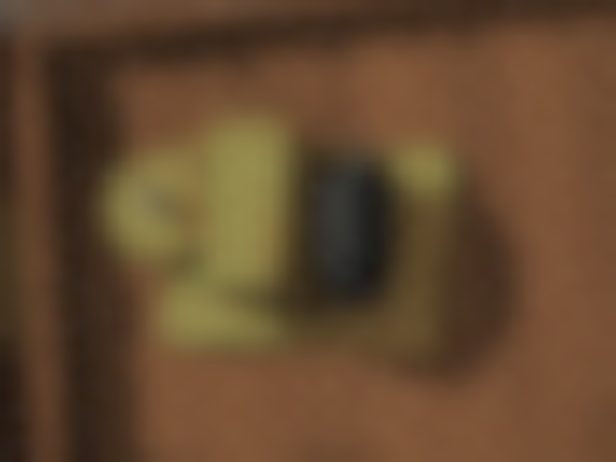

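The engine frame is at about (193.7,190.3) in the full picture, turned about 10° from the chest axis. I'll take the pulley first, then the propeller, then the engine.

```bash
cat >> h.py <<'E'
M=dict(pul=(.445,-.145),prop=(.535,-.145),eng=(.622,-.145))
E
python3 - <<'E'
from h import *
print(pz('top',193.7,190.3,.123))
P=np.array([.4324,.2543]);H=.19
a=lambda p,z,y=YW:(np.array([p[0],p[1],z]),y)
o=observe();s=(o['position'],o['tool_rot'][2])
m=M['pul']
w=lerp(s,a(P,H),2)+[a(P,.089),a(P,H)]+lerp(a(P,H),a(m,H),2)+[a(m,.021),a(m,H)]
pr=np.array([.5130,.2635]);w+=lerp(a(m,H),a(pr,H),2)+[a(pr,.089)]
plan(w)
E
```

```text
[0.59305035 0.27023622 0.123     ]
0 [17.25, -0.45, 6.2] -0.01
1 [17.2, -0.3, 6.2] -0.0
2 [0.0, -0.0, 10.1] -0.0
3 [0.0, -0.0, -10.1] -0.0
4 [-19.9, -1.7, -0.0] -0.0
5 [-19.9, -1.7, -0.0] -0.0
6 [0.0, -0.0, 16.9] -0.0
7 [0.0, -0.0, -16.9] -0.0
8 [19.9, 5.75, -0.0] -0.0
9 [19.9, 5.75, -0.0] -0.0
10 [-0.0, 0.0, 10.1] -0.0
```

play_rows --pt "3 0 1 0 0 0 0.2" --pt "7 -0.1 2.5 0 0 0 0.2" --pt "11 -0.2 4 0 0 0 0.2" --pt "15 -0.3 5.5 0 0 0 0.2" --pt "17.25 -0.45 6.2 0 0 0 0.2" --squeeze 50

```text
clock: 8.35
position: [0.454, 0.0927, 0.2513]
tool_rot: [-3.141, -0.0, 1.689]
force: [0.2, -1.0, 0.1]
grip_width: 0.0516
finger_force: 0.0
```

play_rows --pt "4.5 0 1.6 0 0 0 0.2" --pt "9 -0.1 3.2 0 0 0 0.2" --pt "13 -0.2 5 0 0 0 0.2" --pt "17.2 -0.3 6.2 0 0 0 0.2" --pt "17.2 -0.3 6.2 0 0 0 0.2"

```text
clock: 8.85
position: [0.4299, 0.2656, 0.189]
tool_rot: [-3.139, -0.002, 1.693]
force: [0.5, -1.4, 0.3]
grip_width: 0.0513
finger_force: 0.0
```

play_rows --pt "0 0 3 0 0 0 0.2" --pt "0 0 6 0 0 0 0.2" --pt "0 0 8.5 0 0 0 0.2" --pt "0 0 10.1 0 0 0 0.2" --pt "0 0 10.1 0 0 0 0.2"

```text
clock: 9.35
position: [0.4314, 0.2597, 0.0876]
tool_rot: [-3.139, 0.002, 1.687]
force: [-0.3, -0.4, 0.6]
grip_width: 0.0516
finger_force: 0.0
```

play_rows --pt "0 0 0 0 0 0 -1" --pt "0 0 0 0 0 0 -1" --pt "0 0 0 0 0 0 -1" --pt "0 0 0 0 0 0 -1" --pt "0 0 0 0 0 0 -1"

```text
clock: 9.85
position: [0.4327, 0.2609, 0.0904]
tool_rot: [3.14, -0.0, 1.686]
force: [-1.5, 0.3, 6.1]
grip_width: 0.0203
finger_force: 48.6
```

play_rows --pt "0 0 -1 0 0 0 -1" --pt "0 0 -3 0 0 0 -1" --pt "0 0 -6 0 0 0 -1" --pt "0 0 -9 0 0 0 -1" --pt "0 0 -10.1 0 0 0 -1"

```text
clock: 10.35
position: [0.433, 0.2613, 0.1936]
tool_rot: [3.138, -0.001, 1.687]
force: [0.5, -0.1, -3.5]
grip_width: 0.0207
finger_force: 49.2
```

play_rows --pt "-3 -0.3 0 0 0 0 -1" --pt "-7 -0.6 0 0 0 0 -1" --pt "-11.5 -1 0 0 0 0 -1" --pt "-16 -1.4 0 0 0 0 -1" --pt "-20 -1.7 0 0 0 0 -1"

```text
clock: 10.85
position: [0.438, 0.0578, 0.1904]
tool_rot: [-3.141, 0.001, 1.686]
force: [0.8, -0.8, -2.7]
grip_width: 0.0205
finger_force: 49.3
```

play_rows --pt "-4.5 -0.4 0 0 0 0 -1" --pt "-9 -0.8 0 0 0 0 -1" --pt "-13.5 -1.2 0 0 0 0 -1" --pt "-17.5 -1.5 0 0 0 0 -1" --pt "-20 -1.7 0 0 0 0 -1"

```text
clock: 11.35
position: [0.4441, -0.1437, 0.1903]
tool_rot: [-3.141, 0.001, 1.684]
force: [0.2, 1.0, -2.7]
grip_width: 0.0204
finger_force: 49.3
```

play_rows --pt "0 0 3 0 0 0 -1" --pt "0 0 7 0 0 0 -1" --pt "0 0 11 0 0 0 -1" --pt "0 0 14.5 0 0 0 -1" --pt "0 0 16 0 0 0 -1"

```text
clock: 11.85
position: [0.4433, -0.1401, 0.0277]
tool_rot: [-3.138, -0.002, 1.687]
force: [-0.4, 0.4, -3.0]
grip_width: 0.0205
finger_force: 49.3
```

play_rows --pt "0 0 0.3 0 0 0 -1" --pt "0 0 0.6 0 0 0 -1" --pt "0 0 0.8 0 0 0 -1" --pt "0 0 1.0 0 0 0 -1" --pt "0 0 1.0 0 0 0 -1"

```text
clock: 12.35
position: [0.4454, -0.1408, 0.0216]
tool_rot: [3.14, 0.001, 1.686]
force: [-4.0, 0.6, 15.0]
grip_width: 0.0201
finger_force: 51.5
```

play_rows --pt "0 0 0 0 0 0 -0.3" --pt "0 0 0 0 0 0 0" --pt "0 0 0 0 0 0 0" --pt "0 0 -1 0 0 0 0" --pt "0 0 -3 0 0 0 0"

```text
clock: 12.85
position: [0.4442, -0.1402, 0.0504]
tool_rot: [-3.14, -0.001, 1.687]
force: [0.3, -0.4, 0.1]
grip_width: 0.0428
finger_force: 0.0
```

play_rows --pt "0 0 -3 0 0 0 0.2" --pt "0 0 -6.5 0 0 0 0.2" --pt "0 0 -10 0 0 0 0.2" --pt "0 0 -13 0 0 0 0.2" --pt "0 0 -14 0 0 0 0.2"

```text
clock: 13.35
position: [0.4456, -0.1407, 0.1936]
tool_rot: [3.138, 0.002, 1.687]
force: [0.6, -0.3, -2.0]
grip_width: 0.0513
finger_force: 0.0
```

play_rows --pt "3 0.9 0 0 0 0 0.2" --pt "7 2 0 0 0 0 0.2" --pt "11.5 3.4 0 0 0 0 0.2" --pt "16 4.7 0 0 0 0 0.2" --pt "19.65 5.75 0 0 0 0 0.2"

```text
clock: 13.85
position: [0.4789, 0.0639, 0.1905]
tool_rot: [-3.142, -0.0, 1.688]
force: [2.0, -0.5, -0.3]
grip_width: 0.0512
finger_force: 0.0
```

play_rows --pt "4.5 1.3 0 0 0 0 0.2" --pt "9 2.6 0 0 0 0 0.2" --pt "13.5 4 0 0 0 0 0.2" --pt "17.5 5.1 0 0 0 0 0.2" --pt "19.65 5.75 0 0 0 0 0.2"

```text
clock: 14.35
position: [0.5127, 0.2669, 0.1902]
tool_rot: [-3.141, -0.001, 1.69]
force: [-0.9, 0.2, 0.5]
grip_width: 0.051
finger_force: 0.0
```

play_rows --pt "0 0 0 0 0 0 0.2" --pt "0 0 0 0 0 0 0.2" --pt "0 0 0 0 0 0 0.2" --pt "0 0 0 0 0 0 0.2" --pt "0 0 0 0 0 0 0.2"

```text
clock: 14.85
position: [0.5137, 0.2623, 0.1904]
tool_rot: [3.141, 0.0, 1.686]
force: [0.2, 1.6, -0.3]
grip_width: 0.0513
finger_force: 0.0
```

play_rows --pt "0 0 3 0 0 0 0.2" --pt "0 0 6 0 0 0 0.2" --pt "0 0 8.5 0 0 0 0.2" --pt "0 0 10.1 0 0 0 0.2" --pt "0 0 10.1 0 0 0 0.2"

```text
clock: 15.35
position: [0.5128, 0.2625, 0.0878]
tool_rot: [-3.139, 0.001, 1.687]
force: [0.5, -0.3, 0.7]
grip_width: 0.0516
finger_force: 0.0
```

play_rows --pt "0 0 0 0 0 0 -1" --pt "0 0 0 0 0 0 -1" --pt "0 0 0 0 0 0 -1" --pt "0 0 0 0 0 0 -1" --pt "0 0 0 0 0 0 -1"

```text
clock: 15.85
position: [0.5143, 0.2635, 0.0907]
tool_rot: [3.139, -0.001, 1.687]
force: [-0.1, -0.6, 6.6]
grip_width: 0.022
finger_force: 48.8
```

play_rows --pt "0 0 -1 0 0 0 -1" --pt "0 0 -3 0 0 0 -1" --pt "0 0 -6 0 0 0 -1" --pt "0 0 -9 0 0 0 -1" --pt "0 0 -10.1 0 0 0 -1"

```text
clock: 16.35
position: [0.5143, 0.2638, 0.1939]
tool_rot: [3.138, -0.001, 1.687]
force: [0.3, 0.7, -1.7]
grip_width: 0.022
finger_force: 49.4
```

play_rows --pt "-3 -0.2 0 0 0 0 -1" --pt "-7 -0.5 0 0 0 0 -1" --pt "-11.5 -0.8 0 0 0 0 -1" --pt "-16 -1.1 0 0 0 0 -1" --pt "-20.35 -1.35 0 0 0 0 -1"

```text
clock: 16.85
position: [0.5233, 0.0575, 0.1905]
tool_rot: [-3.141, 0.0, 1.687]
force: [1.5, 0.1, -2.5]
grip_width: 0.0221
finger_force: 49.3
```

play_rows --pt "-4.5 -0.3 0 0 0 0 -1" --pt "-9 -0.6 0 0 0 0 -1" --pt "-13.5 -0.9 0 0 0 0 -1" --pt "-17.5 -1.2 0 0 0 0 -1" --pt "-20.35 -1.35 0 0 0 0 -1"

```text
clock: 17.35
position: [0.5332, -0.1474, 0.1904]
tool_rot: [-3.141, 0.001, 1.684]
force: [0.1, 0.6, -1.4]
grip_width: 0.0223
finger_force: 49.3
```

play_rows --pt "0 0 3 0 0 0 -1" --pt "0 0 7 0 0 0 -1" --pt "0 0 11 0 0 0 -1" --pt "0 0 14.5 0 0 0 -1" --pt "0 0 16 0 0 0 -1"

```text
clock: 17.85
position: [0.5323, -0.1439, 0.0277]
tool_rot: [-3.138, -0.001, 1.687]
force: [0.0, -0.3, -2.1]
grip_width: 0.0223
finger_force: 49.3
```

play_rows --pt "0 0 0.3 0 0 0 -1" --pt "0 0 0.5 0 0 0 -1" --pt "0 0 0.7 0 0 0 -1" --pt "0 0 0.8 0 0 0 -1" --pt "0 0 0.8 0 0 0 -1"

```text
clock: 18.35
position: [0.5342, -0.1444, 0.023]
tool_rot: [3.141, 0.0, 1.687]
force: [-0.3, -0.9, -2.2]
grip_width: 0.0223
finger_force: 49.4
```

play_rows --pt "0 0 0.15 0 0 0 -1" --pt "0 0 0.2 0 0 0 -0.3" --pt "0 0 0.2 0 0 0 0" --pt "0 0 -1 0 0 0 0" --pt "0 0 -3 0 0 0 0"

```text
clock: 18.85
position: [0.5333, -0.1439, 0.0525]
tool_rot: [-3.14, -0.001, 1.687]
force: [-0.2, -0.5, 0.5]
grip_width: 0.0429
finger_force: 0.0
```

play_rows --pt "0 0 -3 0 0 0 0.2" --pt "0 0 -6.5 0 0 0 0.2" --pt "0 0 -10 0 0 0 0.2" --pt "0 0 -13 0 0 0 0.2" --pt "0 0 -14 0 0 0 0.2"

```text
clock: 19.35
position: [0.5349, -0.1443, 0.1961]
tool_rot: [3.138, 0.002, 1.687]
force: [-0.4, -0.1, -0.1]
grip_width: 0.0515
finger_force: 0.0
```

play_rows --pt "3 0.9 0 0 0 0 0.2" --pt "7 1.9 0 0 0 0 0.2" --pt "11.5 3.1 0 0 0 0 0.2" --pt "16 4.3 0 0 0 0 0.2" --pt "20.2 5.35 0 0 0 0 0.2"

```text
clock: 19.85
position: [0.5634, 0.0647, 0.1926]
tool_rot: [-3.142, -0.0, 1.687]
force: [0.7, 0.3, -0.5]
grip_width: 0.0513
finger_force: 0.0
```

play_rows --pt "4.5 1.2 0 0 0 0 0.3" --pt "9 2.4 0 0 0 0.05 0.3" --pt "13.5 3.6 0 0 0 0.1 0.3" --pt "17.5 4.65 0 0 0 0.15 0.3" --pt "20.2 5.35 0 0 0 0.17 0.3"

```text
clock: 20.35
position: [0.5926, 0.2729, 0.1924]
tool_rot: [-3.141, -0.001, 1.517]
force: [-0.1, 0.1, 0.1]
grip_width: 0.0556
finger_force: 0.0
```

play_rows --pt "0 0 0 0 0 0 0.3" --pt "0 0 0 0 0 0 0.3" --pt "0 0 0 0 0 0 0.3" --pt "0 0 0 0 0 0 0.3" --pt "0 0 0 0 0 0 0.3"

```text
clock: 20.85
position: [0.5936, 0.2684, 0.1925]
tool_rot: [3.141, 0.0, 1.516]
force: [-0.4, 0.1, 0.6]
grip_width: 0.0556
finger_force: 0.0
```

Run:
```python
from h import *
Y=1.518;a=lambda p,z,y=Y:(np.array([p[0],p[1],z]),y)
e=(.593,.2702);m=M['eng']
plan([a(e,.19),a(e,.09),a(e,.19)]+lerp(a(e,.19),a(m,.19),2)+[a(m,.031),a(m,.022)])
```

```text
0 [0.2, -0.05, 0.25] -0.0
1 [-0.0, -0.0, 10.0] -0.0
2 [-0.0, -0.0, -10.0] -0.0
3 [-20.65, 2.55, -0.0] -0.0
4 [-20.65, 2.6, -0.0] -0.0
5 [-0.0, 0.0, 15.9] -0.0
6 [-0.0, 0.0, 0.9] -0.0
```

play_rows --pt "0.2 0 3 0 0 0 0.3" --pt "0.2 0 6 0 0 0 0.3" --pt "0.2 0 8.5 0 0 0 0.3" --pt "0.2 0 10.2 0 0 0 0.3" --pt "0.2 0 10.2 0 0 0 0.3"

```text
clock: 21.35
position: [0.5927, 0.2706, 0.0884]
tool_rot: [-3.139, 0.001, 1.517]
force: [0.9, -0.1, 0.6]
grip_width: 0.0556
finger_force: 0.0
```

play_rows --pt "0 0 0 0 0 0 -1" --pt "0 0 0 0 0 0 -1" --pt "0 0 0 0 0 0 -1" --pt "0 0 0 0 0 0 -1" --pt "0 0 0 0 0 0 -1"

```text
clock: 21.85
position: [0.5942, 0.2718, 0.0917]
tool_rot: [3.14, -0.001, 1.517]
force: [0.4, -0.6, 8.6]
grip_width: 0.0332
finger_force: 52.9
```

play_rows --pt "0 0 -1 0 0 0 -1" --pt "0 0 -3 0 0 0 -1" --pt "0 0 -6 0 0 0 -1" --pt "0 0 -9 0 0 0 -1" --pt "0 0 -10 0 0 0 -1"

```text
clock: 22.35
position: [0.5943, 0.272, 0.194]
tool_rot: [3.138, -0.002, 1.517]
force: [0.4, 0.4, -2.5]
grip_width: 0.033
finger_force: 51.8
```

play_rows --pt "-3 0.4 0 0 0 0 -1" --pt "-7 0.9 0 0 0 0 -1" --pt "-11.5 1.4 0 0 0 0 -1" --pt "-16 2 0 0 0 0 -1" --pt "-20.65 2.55 0 0 0 0 -1"

```text
clock: 22.85
position: [0.6074, 0.0622, 0.1902]
tool_rot: [-3.141, 0.0, 1.517]
force: [0.2, 0.2, -3.2]
grip_width: 0.0333
finger_force: 51.8
```

play_rows --pt "-4.5 0.5 0 0 0 0 -1" --pt "-9 1.1 0 0 0 0 -1" --pt "-13.5 1.7 0 0 0 0 -1" --pt "-17.5 2.2 0 0 0 0 -1" --pt "-20.65 2.6 0 0 0 0 -1"

```text
clock: 23.35
position: [0.622, -0.1468, 0.1899]
tool_rot: [-3.141, 0.001, 1.515]
force: [0.4, -0.1, -3.3]
grip_width: 0.0337
finger_force: 51.7
```

play_rows --pt "0 0 3 0 0 0 -1" --pt "0 0 7 0 0 0 -1" --pt "0 0 11 0 0 0 -1" --pt "0 0 14.5 0 0 0 -1" --pt "0 0 16 0 0 0 -1"

```text
clock: 23.85
position: [0.6207, -0.1435, 0.027]
tool_rot: [-3.137, -0.001, 1.517]
force: [-0.3, 0.4, -2.0]
grip_width: 0.033
finger_force: 51.5
```

play_rows --pt "0 0 0 0 0 0 -1" --pt "0 0 0.2 0 0 0 -1" --pt "0 0 0.4 0 0 0 -1" --pt "0 0 0.5 0 0 0 -1" --pt "0 0 0.5 0 0 0 -1"

```text
clock: 24.35
position: [0.623, -0.1439, 0.0261]
tool_rot: [3.141, 0.0, 1.517]
force: [0.4, -0.4, -2.0]
grip_width: 0.0332
finger_force: 51.5
```

play_rows --pt "0 0 0.2 0 0 0 -1" --pt "0 0 0.35 0 0 0 -1" --pt "0 0 0.35 0 0 0 0.1" --pt "0 0 0.35 0 0 0 0.2" --pt "0 0 -1 0 0 0 0.2"

```text
clock: 24.85
position: [0.6217, -0.1435, 0.0344]
tool_rot: [-3.139, -0.0, 1.517]
force: [-1.2, -0.0, 0.4]
grip_width: 0.0512
finger_force: 0.0
```

play_rows --pt "0 0 -3 0 0 0 0.2" --pt "0 0 -6.5 0 0 0 0.2" --pt "0 0 -10 0 0 0 0.2" --pt "0 0 -13 0 0 0 0.2" --pt "0 0 -15 0 0 0 0.2"

```text
clock: 25.35
position: [0.6232, -0.1437, 0.1888]
tool_rot: [3.139, 0.0, 1.517]
force: [-0.0, 0.0, -0.4]
grip_width: 0.0509
finger_force: 0.0
```

```bash
cat >> h.py <<'E'
def tknob(th):
    f=.349+th
    return C+AX*(-.064+.092*(np.cos(f)-np.cos(.349)))+Z*(.113+.092*(np.sin(f)-np.sin(.349)))
E
python3 - <<'E'
from h import *
grab('top');grab('top')
p,d=grab('top');save(p,'mat.png',(300,140,500,290),4)
o=observe();print(o['position'])
k=tknob(0);up=(np.append(k[:2],.19),YW)
s=(o['position'],o['tool_rot'][2]);c0=(np.append(k[:2],.097),YW)
plan(lerp(s,up,2)+[c0])
T=np.linspace(0,2.42,26)[1:]
plan([[(tknob(t)+c0[0]-k,YW) for t in T[i:i+5]] for i in range(0,25,5)],start=c0)
E
```

```text
[ 0.62320505 -0.14381572  0.18736267]
0 [15.8, -5.85, -0.15] -0.09
1 [16.25, -4.35, -0.1] -0.08
2 [-0.0, -0.0, 9.3] -0.0
0 [-0.35, -0.0, -0.8] -0.0
0 [-0.75, -0.0, -1.6] -0.0
0 [-1.25, 0.0, -2.35] -0.0
0 [-1.85, -0.0, -3.05] -0.0
0 [-2.45, -0.0, -3.65] -0.0
1 [-0.7, 0.0, -0.6] -0.0
1 [-1.45, -0.0, -1.05] -0.0
1 [-2.2, -0.0, -1.5] -0.0
1 [-3.05, -0.0, -1.85] -0.0
1 [-3.9, -0.0, -2.1] -0.0
2 [-0.85, 0.0, -0.2] -0.0
2 [-1.75, -0.0, -0.3] -0.0
2 [-2.65, 0.0, -0.3] -0.0
2 [-3.5, -0.0, -0.2] -0.0
2 [-4.4, -0.0, -0.05] -0.0
3 [-0.85, -0.0, 0.25] -0.0
3 [-1.7, 0.0, 0.55] -0.0
3 [-2.45, -0.0, 0.95] -0.0
3 [-3.2, 0.0, 1.45] -0.0
3 [-3.9, -0.0, 2.0] -0.0
4 [-0.65, 0.0, 0.6] -0.0
4 [-1.25, -0.0, 1.3] -0.0
4 [-1.75, -0.0, 2.0] -0.0
4 [-2.2, 0.0, 2.8] -0.0
4 [-2.55, -0.0, 3.6] -0.0
```

View pics/mat.png

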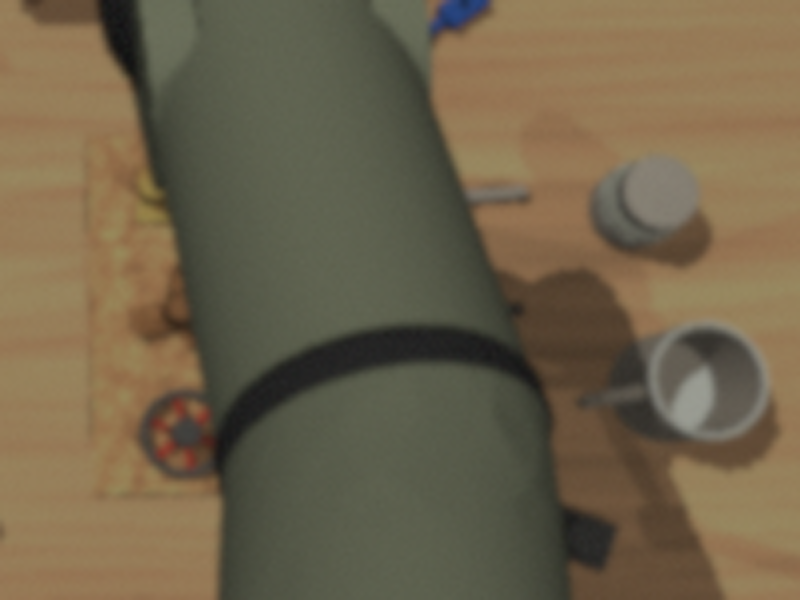

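The three parts stand on the mat: the pulley at (187,432), with the propeller and engine partly behind the arm. Now the tray.

play_rows --pt "3 -1.1 0 0 0 -0.02 0.1" --pt "7 -2.5 0 0 0 -0.04 0.1" --pt "11 -4 0 0 0 -0.06 0.1" --pt "14 -5.2 0 0 0 -0.08 0.1" --pt "15.8 -5.85 -0.2 0 0 -0.09 0.1"

```text
clock: 26.0
position: [0.5714, 0.0197, 0.1869]
tool_rot: [-3.14, -0.001, 1.61]
force: [-0.1, 0.0, 0.4]
grip_width: 0.0469
finger_force: 0.0
```

play_rows --pt "4 -1.1 0 0 0 -0.02 0.1" --pt "8 -2.1 0 0 0 -0.04 0.1" --pt "12 -3.2 0 0 0 -0.06 0.1" --pt "16.2 -4.35 0 0 0 -0.08 0.1" --pt "16.2 -4.35 0 0 0 -0.08 0.1"

```text
clock: 26.5
position: [0.5216, 0.1828, 0.1875]
tool_rot: [-3.141, -0.002, 1.694]
force: [-0.3, -0.0, -0.6]
grip_width: 0.0473
finger_force: 0.0
```

play_rows --pt "0 0 3 0 0 0 0.1" --pt "0 0 5 0 0 0 0.1" --pt "0 0 5 0 0 0 0.1" --pt "0 0 5 0 0 0 0.1" --pt "0 0 5 0 0 0 0.1"

```text
clock: 27.0
position: [0.524, 0.1775, 0.1383]
tool_rot: [3.141, -0.0, 1.686]
force: [-0.2, -0.3, 0.4]
grip_width: 0.0471
finger_force: 0.0
```

Run:
```python
from h import *
o=observe();print(o['position'],o['tool_rot'],tknob(0))
plan([(np.append(tknob(0)[:2],.097),YW)])
```

```text
[0.52403393 0.17747793 0.13828863] [ 3.14050534e+00 -2.73526252e-04  1.68621535e+00] [0.52382239 0.17774362 0.113     ]
0 [0.05, -0.0, 4.15] -0.0
```

play_rows --pt "0 0 2 0 0 0 0.1" --pt "0 0 4.1 0 0 0 0.1" --pt "0 0 4.1 0 0 0 -1" --pt "0 0 4.1 0 0 0 -1" --pt "0 0 4.1 0 0 0 -1" --squeeze 60

```text
clock: 27.5
position: [0.5247, 0.1778, 0.0978]
tool_rot: [3.139, -0.001, 1.686]
force: [4.8, 1.1, -3.9]
grip_width: 0.0137
finger_force: 58.5
```

play_rows --pt "0 0 0 0 0 0 -1" --pt "0 0 0 0 0 0 -1" --pt "0 0 0 0 0 0 -1" --pt "0 0 0 0 0 0 -1" --pt "0 0 0 0 0 0 -1"

```text
clock: 28.0
position: [0.5247, 0.1778, 0.0977]
tool_rot: [3.139, -0.001, 1.686]
force: [6.1, 0.1, -1.3]
grip_width: 0.0139
finger_force: 58.7
```

play_rows --pt "-0.35 0 -0.8 0 0 0 -1" --pt "-0.75 0 -1.6 0 0 0 -1" --pt "-1.25 0 -2.35 0 0 0 -1" --pt "-1.85 0 -3.05 0 0 0 -1" --pt "-2.45 0 -3.65 0 0 0 -1"

```text
clock: 28.5
position: [0.5276, 0.1533, 0.1344]
tool_rot: [3.139, -0.001, 1.687]
force: [8.9, 0.5, -6.0]
grip_width: 0.0139
finger_force: 58.5
```

play_rows --pt "-0.7 0 -0.6 0 0 0 -1" --pt "-1.45 0 -1.05 0 0 0 -1" --pt "-2.2 0 -1.5 0 0 0 -1" --pt "-3.05 0 -1.85 0 0 0 -1" --pt "-3.9 0 -2.1 0 0 0 -1"

```text
clock: 29.0
position: [0.5323, 0.1146, 0.1554]
tool_rot: [3.138, -0.001, 1.687]
force: [8.9, 2.2, -5.8]
grip_width: 0.0141
finger_force: 58.9
```

play_rows --pt "-0.85 0 -0.2 0 0 0 -1" --pt "-1.75 0 -0.3 0 0 0 -1" --pt "-2.65 0 -0.3 0 0 0 -1" --pt "-3.5 0 -0.2 0 0 0 -1" --pt "-4.4 0 -0.05 0 0 0 -1"

```text
clock: 29.5
position: [0.5375, 0.0711, 0.1559]
tool_rot: [3.137, -0.001, 1.687]
force: [8.7, 4.2, -7.1]
grip_width: 0.0141
finger_force: 59.0
```

play_rows --pt "-0.85 0 0.25 0 0 0 -1" --pt "-1.7 0 0.55 0 0 0 -1" --pt "-2.45 0 0.95 0 0 0 -1" --pt "-3.2 0 1.45 0 0 0 -1" --pt "-3.9 0 2.0 0 0 0 -1"

```text
clock: 30.0
position: [0.5423, 0.0321, 0.1358]
tool_rot: [3.137, -0.001, 1.687]
force: [10.8, 2.8, -3.9]
grip_width: 0.014
finger_force: 59.3
```

play_rows --pt "-0.65 0 0.6 0 0 0 -1" --pt "-1.25 0 1.3 0 0 0 -1" --pt "-1.75 0 2.0 0 0 0 -1" --pt "-2.2 0 2.8 0 0 0 -1" --pt "-2.55 0 3.6 0 0 0 -1"

```text
clock: 30.5
position: [0.5454, 0.0069, 0.0996]
tool_rot: [3.137, -0.0, 1.687]
force: [9.3, 2.7, -2.8]
grip_width: 0.0138
finger_force: 59.4
```

play_rows --pt "0 0 0 0 0 0 -0.3" --pt "0 0 0 0 0 0 0.1" --pt "0 0 0 0 0 0 0.1" --pt "0 0 -2 0 0 0 0.1" --pt "0 0 -5 0 0 0 0.1"

```text
clock: 31.0
position: [0.5424, 0.0069, 0.1483]
tool_rot: [-3.139, -0.0, 1.687]
force: [0.1, -0.1, 0.5]
grip_width: 0.0473
finger_force: 0.0
```

play_rows --pt "0 0 -4 0 0 0 0.2" --pt "0 0 -7 0 0 0 0.2" --pt "0 0 -7 0 0 0 0.2" --pt "0 0 -7 0 0 0 0.2" --pt "0 0 -7 0 0 0 0.2"

```text
clock: 31.5
position: [0.5428, 0.0066, 0.2176]
tool_rot: [-3.14, 0.0, 1.687]
force: [0.9, 0.0, -0.8]
grip_width: 0.0514
finger_force: 0.0
```

Run:
```python
from h import *
p,d=grab('top');save(p,'top2.png',(150,130,450,330),2.66);np.save('top2.npy',d)
print(observe()['position'])
```

```text
[0.5427949  0.00664737 0.21744281]
```

View pics/top2.png

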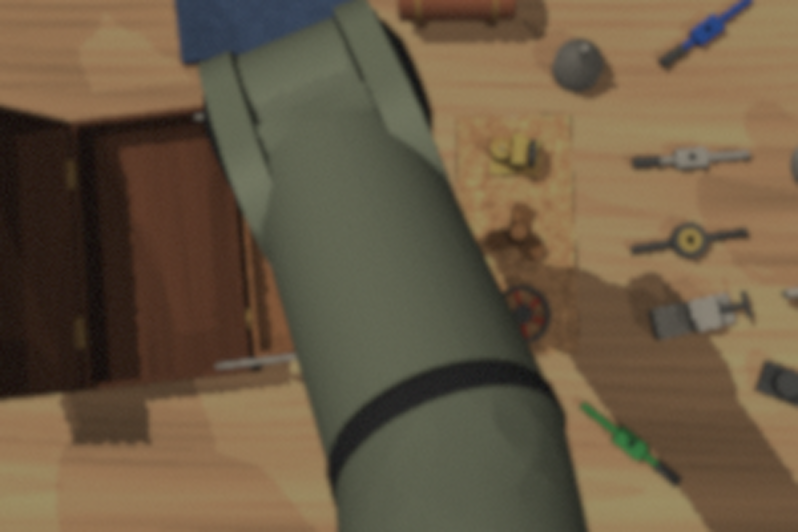

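The tray is swung over and the compartment is open on the left. Tools in the crop: tap wrench centre (691,158), die stock centre (690,240), and vice sliding jaw (712,315) with fixed jaw (675,320).

Run:
```python
from h import *
f=lambda x,y,z:pz('top',150+x/2.66,130+y/2.66,z)
d=np.load('top2.npy');W=cloud('top',d);v,u=np.mgrid[:400,:640]
for n,c,l,r,z in(('tap',(691,158),(635,162),(750,156),.013),('die',(690,240),(633,249),(747,234),.012)):
    L,R=f(*l,z),f(*r,z);print(n,f(*c,.016).round(4),((L+R)/2).round(4),np.degrees(np.arctan2(*(L-R)[[1,0]])).round(1),np.linalg.norm(L-R))
m=(u>388)&(u<430)&(v>236)&(v<260)&(W[...,2]>.024)&(W[...,2]<.045);P=W[m]
r=cv2.minAreaRect(P[:,:2].astype(np.float32));print(r,np.median(P[:,2]));print(cv2.boxPoints(r))
p,_=grab('top');save(p,'vice.png',(385,230,440,265),12)
o=observe();print(o['position'])
```

```text
tap [ 0.6175 -0.3377  0.016 ] [ 0.6169 -0.3399  0.013 ] 93.2 0.12826606357014025
die [ 0.5257 -0.3336  0.016 ] [ 0.5245 -0.3344  0.012 ] 97.8 0.12695871772929568
((0.44595199823379517, -0.33786386251449585), (0.033606912940740585, 0.10261271893978119), 12.687093734741211) 0.032315278241550366
[[ 0.4182906  -0.2915007 ]
 [ 0.44082704 -0.391608  ]
 [ 0.4736134  -0.38422704]
 [ 0.45107695 -0.28411973]]
[0.54284849 0.00670712 0.21741687]
```

View pics/vice.png

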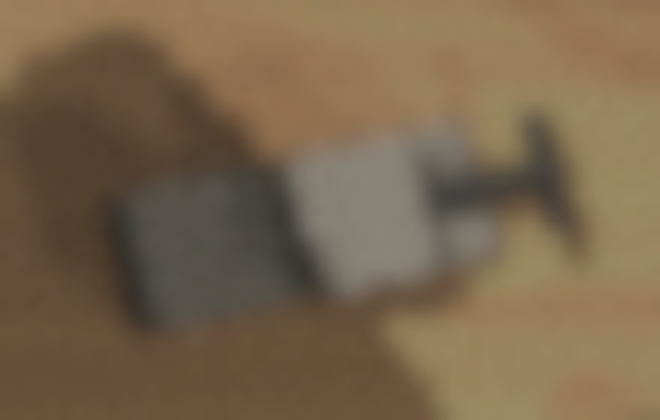

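```bash
cat >> h.py <<'E'
a_=lambda p,z,y=YW:(np.array([p[0],p[1],z]),y)
D=dict(tap=C-.080*AY,die=C,vice=C+.078*AY+.008*AX)
E
python3 - <<'E'
from h import *
vj=pz('top',385+360/12,230+222/12,.032);ang=np.radians(101.5);print('vice jaw',vj,'grip',vj+.004*np.array([np.cos(ang),np.sin(ang),0]))
o=observe();s=(o['position'],o['tool_rot'][2])
t=(.6172,-.3387);h=a_(t,.10,1.627);T=D['tap']
plan(lerp(s,h,2)+[a_(t,.005,1.627),a_(t,.19,1.627)]+lerp(a_(t,.19,1.627),a_(T,.19),3)+[a_(T,.012),a_(T,.19)])
E
```

```text
vice jaw [ 0.44295908 -0.34328155  0.032     ] grip [ 0.44216161 -0.33936186  0.032     ]
0 [-17.6, 1.7, 5.85] 0.03
1 [-17.5, 2.2, 5.9] 0.03
2 [-0.0, 0.0, 9.5] -0.0
3 [-0.0, 0.0, -18.5] -0.0
4 [19.65, 0.4, -0.0] -0.02
5 [19.65, 0.8, -0.0] -0.02
6 [19.6, 1.15, -0.0] -0.02
7 [0.0, 0.0, 17.8] -0.0
8 [0.0, 0.0, -17.8] -0.0
```

play_rows --pt "-3 0.3 0.5 0 0 0 0.2" --pt "-7 0.7 2 0 0 0.01 0.2" --pt "-11 1.1 3.5 0 0 0.02 0.2" --pt "-15 1.4 5 0 0 0.03 0.2" --pt "-17.6 1.7 5.85 0 0 0.03 0.2"

```text
clock: 32.1
position: [0.5798, -0.1692, 0.1576]
tool_rot: [-3.139, -0.0, 1.654]
force: [0.2, 0.9, 0.0]
grip_width: 0.0513
finger_force: 0.0
```

play_rows --pt "-4.5 0.5 1.5 0 0 0.01 0.2" --pt "-9 1 3 0 0 0.02 0.2" --pt "-13.5 1.6 4.5 0 0 0.03 0.2" --pt "-16.5 2 5.5 0 0 0.03 0.2" --pt "-17.5 2.2 5.9 0 0 0.03 0.2"

```text
clock: 32.6
position: [0.6161, -0.3421, 0.098]
tool_rot: [-3.139, -0.0, 1.623]
force: [-0.4, 0.6, -0.4]
grip_width: 0.0515
finger_force: 0.0
```

play_rows --pt "0 0 1 0 0 0 0.2" --pt "0 0 3 0 0 0 0.2" --pt "0 0 5 0 0 0 0.2" --pt "0 0 5 0 0 0 0.2" --pt "0 0 5 0 0 0 0.2"

```text
clock: 33.1
position: [0.6178, -0.3372, 0.051]
tool_rot: [-3.141, -0.001, 1.628]
force: [-0.0, 0.7, 0.2]
grip_width: 0.051
finger_force: 0.0
```

Run:
```python
from h import *
o=observe();print(o['position'],o['tool_rot'])
plan([a_((.6172,-.3387),.005,1.627)])
p,d=grab('side');save(p,'s3.png',(230,190,470,370),2.5)
```

```text
[ 0.61775459 -0.33715788  0.05098593] [-3.14135787e+00 -7.84194467e-04  1.62823863e+00]
0 [-0.15, -0.05, 4.6] 0.0
```

View pics/s3.png

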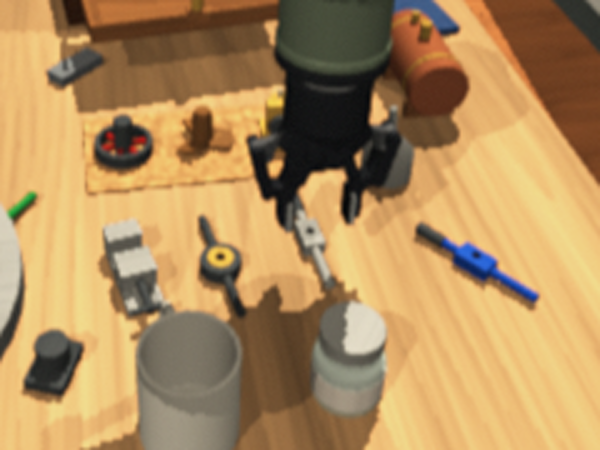

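The fingers straddle the tap-wrench block (310,232 in the crop). The parts stand upright on the mat, and the blue wrench is well clear at (475,262).

play_rows --pt "-0.1 0 2 0 0 0 0.2" --pt "-0.1 0 4 0 0 0 0.2" --pt "-0.1 0 4.6 0 0 0 0.2" --pt "-0.1 0 4.6 0 0 0 0.2" --pt "-0.1 0 4.6 0 0 0 0.2"

```text
clock: 33.65
position: [0.6178, -0.3396, 0.0051]
tool_rot: [3.141, -0.0, 1.627]
force: [-0.1, -0.5, -0.3]
grip_width: 0.0509
finger_force: 0.0
```

play_rows --pt "0 0 0 0 0 0 -1" --pt "0 0 0 0 0 0 -1" --pt "0 0 0 0 0 0 -1" --pt "0 0 0 0 0 0 -1" --pt "0 0 0 0 0 0 -1"

```text
clock: 34.15
position: [0.618, -0.3397, 0.0055]
tool_rot: [3.141, 0.0, 1.627]
force: [-0.1, 0.3, 5.5]
grip_width: 0.0071
finger_force: 58.7
```

play_rows --pt "0 0 -2 0 0 0 -1" --pt "0 0 -6 0 0 0 -1" --pt "0 0 -10.5 0 0 0 -1" --pt "0 0 -15 0 0 0 -1" --pt "0 0 -18.5 0 0 0 -1"

```text
clock: 34.65
position: [0.6178, -0.3396, 0.1942]
tool_rot: [3.139, 0.001, 1.627]
force: [0.0, -0.2, -1.4]
grip_width: 0.007
finger_force: 58.7
```

Run:
```python
from h import *
p,d=grab('side')
u,v=px('side',observe()['position']);print(u,v)
u,v=int(u),int(v);save(p,'s4.png',(u-60,v-50,u+60,v+40),6)
W=cloud('side',d);np.save('W4.npy',W)
```

```text
361.54344429788864 227.80006851234972
```

View pics/s4.png

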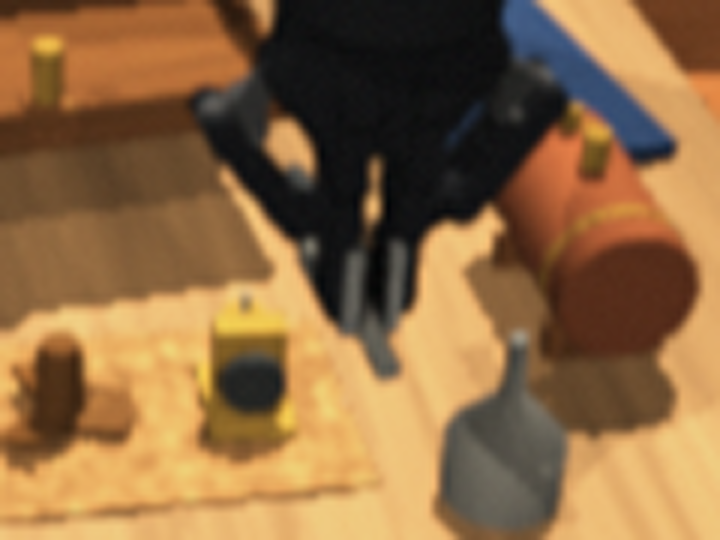

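Run:
```python
from h import *
print('bar end',pz('side',301+388/6,177+372/6,.198), observe()['position'])
p,d=grab('top');W=cloud('top',d);np.save('W5.npy',W)
v,u=np.mgrid[:400,:640]
m=(u>380)&(u<437)&(v>175)&(v<262)&(W[...,2]>.008)&(W[...,2]<.05)
for a,b in((175,205),(205,235),(235,262)):
    mm=m&(v>=a)&(v<b);P=W[mm];print(len(P),P.mean(0) if len(P) else '',u[mm].min() if len(P) else '',u[mm].max() if len(P) else '')
x,y,z=W[...,0],W[...,1],W[...,2]
m=(abs(x-.618)<.05)&(y>-.34)&(y<-.2)&(z>.17)&(z<.24);print(m.sum())
if m.sum():print(W[m].min(0),W[m].max(0))
save(p,'t5.png',(330,130,480,240),5)
```

```text
bar end [ 0.61944289 -0.37741494  0.198     ] [ 0.61969853 -0.34032548  0.19977406]
1 [ 0.63825248 -0.33457944  0.00906865] 408 408
248 [ 0.52763468 -0.3311161   0.01508732] 387 430
394 [ 0.44495641 -0.3331447   0.02558105] 394 432
287
[ 0.60148709 -0.33856441  0.19480543] [ 0.63439813 -0.24359649  0.23864252]
```

The grip is on the wrench's near handle: TCP is about 37 mm from the bar's end, so the wrench was knocked about 25 mm towards +y. It is held securely, so I'll offset the placing by 28 mm.

Run:
```python
from h import *
o=observe();print(o['position'],o['tool_rot'],o['force'])
T=D['tap']-.028*AX;s=(o['position'],o['tool_rot'][2])
plan(lerp(s,a_(T,.19),3)+[a_(T,.012)])
```

```text
[ 0.61952554 -0.34030744  0.19680466] [3.13449443 0.00398811 1.62650523] [ 0.36288425 -0.06886775 -1.03250482]
0 [18.8, 0.35, 0.25] -0.02
1 [18.75, 0.75, 0.2] -0.02
2 [18.75, 1.1, 0.25] -0.02
3 [0.0, 0.0, 17.8] -0.0
```

play_rows --pt "2.5 0 0 0 0 0 -1" --pt "6 0.1 0 0 0 0 -1" --pt "10.5 0.2 0 0 0 -0.01 -1" --pt "15 0.3 0 0 0 -0.02 -1" --pt "18.8 0.35 0 0 0 -0.02 -1"

```text
clock: 35.25
position: [0.61, -0.1492, 0.1905]
tool_rot: [3.142, -0.0, 1.648]
force: [1.1, 0.7, -1.1]
grip_width: 0.0072
finger_force: 58.7
```

play_rows --pt "3.7 0.1 0 0 0 0 -1" --pt "7.5 0.3 0 0 0 -0.01 -1" --pt "11.2 0.5 0 0 0 -0.01 -1" --pt "15 0.6 0 0 0 -0.02 -1" --pt "18.75 0.75 0 0 0 -0.02 -1"

```text
clock: 35.75
position: [0.6032, 0.0372, 0.1904]
tool_rot: [-3.142, 0.0, 1.667]
force: [0.0, 0.6, -2.9]
grip_width: 0.007
finger_force: 58.7
```

play_rows --pt "4 0.2 0 0 0 0 -1" --pt "8 0.5 0 0 0 -0.01 -1" --pt "12.5 0.7 0 0 0 -0.01 -1" --pt "16.5 1 0 0 0 -0.02 -1" --pt "18.75 1.1 0 0 0 -0.02 -1"

```text
clock: 36.25
position: [0.5956, 0.2273, 0.1905]
tool_rot: [3.142, -0.001, 1.69]
force: [-0.3, 0.1, -1.8]
grip_width: 0.0069
finger_force: 58.8
```

play_rows --pt "0 0 0 0 0 0 -1" --pt "0 0 0 0 0 0 -1" --pt "0 0 0 0 0 0 -1" --pt "0 0 0 0 0 0 -1" --pt "0 0 0 0 0 0 -1"

```text
clock: 36.75
position: [0.597, 0.2226, 0.1899]
tool_rot: [3.142, 0.0, 1.686]
force: [1.2, 0.1, -2.0]
grip_width: 0.0069
finger_force: 58.8
```

Run:
```python
from h import *
o=observe();print(o['position'],o['tool_rot'],o['grip_width'])
q=o['position']-C;print(q@AX,q@AY)
T=D['tap']-.028*AX
plan([a_(T,.012)])
p,d=grab('side');W=cloud('side',d);np.save('W6.npy',W)
u,v=px('side',observe()['position']);print(u,v);u,v=int(u),int(v);save(p,'s6.png',(u-50,v-50,u+50,v+50),6)
u,v=px('side',C+AX*.086+Z*.065);print(u,v)
```

```text
[0.59698955 0.22255952 0.18989063] [3.14158205e+00 2.55738389e-04 1.68558964e+00] 0.006863301674150669
-0.028094622899400727 -0.07792753932931318
0 [0.0, 0.2, 17.8] -0.0
315.7433916649104 135.61229879941834
288.12614508979664 157.80584193294425
```

View pics/s6.png

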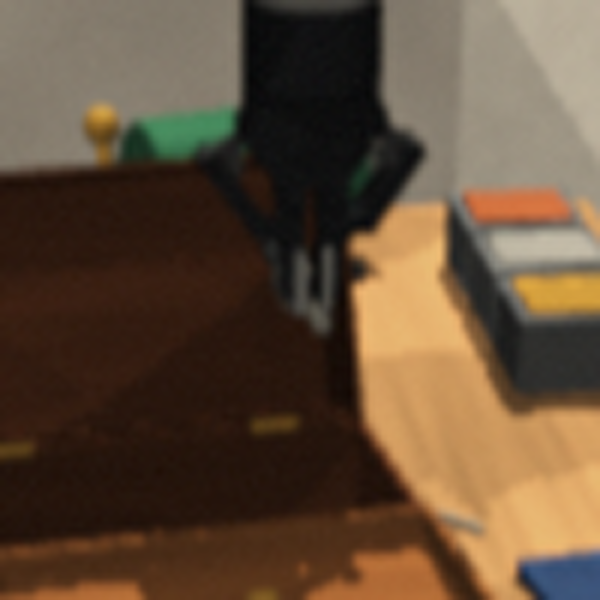

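The wrench is held level above the compartment. Lowering it now.

play_rows --pt "0 0 3 0 0 0 -1" --pt "0 0.1 6.5 0 0 0 -1" --pt "0 0.2 10 0 0 0 -1" --pt "0 0.2 13 0 0 0 -1" --pt "0 0.2 14.5 0 0 0 -1"

```text
clock: 37.3
position: [0.5978, 0.2229, 0.0424]
tool_rot: [-3.139, 0.001, 1.687]
force: [1.3, -0.2, -2.2]
grip_width: 0.0074
finger_force: 58.8
```

play_rows --pt "0 0 1 0 0 0 -1" --pt "0 0 2 0 0 0 -1" --pt "0 0 2.8 0 0 0 -1" --pt "0 0 3.2 0 0 0 -1" --pt "0 0 3.2 0 0 0 -1"

```text
clock: 37.8
position: [0.5988, 0.2237, 0.0128]
tool_rot: [3.142, 0.0, 1.687]
force: [-1.2, -0.3, -2.0]
grip_width: 0.0066
finger_force: 58.8
```

play_rows --pt "0 0 0 0 0 0 -0.5" --pt "0 0 0 0 0 0 0" --pt "0 0 0 0 0 0 0" --pt "0 0 -1.5 0 0 0 0" --pt "0 0 -4 0 0 0 0"

```text
clock: 38.3
position: [0.598, 0.2235, 0.053]
tool_rot: [-3.14, 0.0, 1.687]
force: [-0.5, 0.3, 0.7]
grip_width: 0.0427
finger_force: 0.0
```

play_rows --pt "0 0 -4 0 0 0 0.2" --pt "0 0 -8 0 0 0 0.2" --pt "0 0 -12 0 0 0 0.2" --pt "0 0 -14 0 0 0 0.2" --pt "0 0 -14 0 0 0 0.2"

```text
clock: 38.8
position: [0.5999, 0.2244, 0.1974]
tool_rot: [3.136, -0.001, 1.687]
force: [0.2, 0.1, -0.7]
grip_width: 0.0512
finger_force: 0.0
```

Run:
```python
from h import *
o=observe();print(o['position'],o['tool_rot'])
p,d=grab('top');W=cloud('top',d);v,u=np.mgrid[:400,:640]
m0=(u>375)&(u<440)&(W[...,2]>.008)&(W[...,2]<.05)
for n,a,b in(('tap',175,205),('die',205,235),('vice',235,264)):
    m=m0&(v>=a)&(v<b);P=W[m];print(n,len(P),P.mean(0).round(4) if len(P) else '')
    if len(P)>50:
        r=cv2.minAreaRect(P[:,:2].astype(np.float32));print(r)
m=m0&(v>=205)&(v<235);w=(p[...,0].astype(int)-p[...,2]>60)&m;print('die brass ring',w.sum(),u[w].mean(),v[w].mean())
die=(.5252,-.3336);s=(np.array([.597,.2226,.19]),1.687);h=a_(die,.15,1.707)
plan(lerp((o['position'],o['tool_rot'][2]),h,3)+[a_(die,.05,1.707)])
save(p,'t7.png',(300,150,450,280),5)
```

```text
[0.599934   0.22439313 0.19738569] [ 3.13617092e+00 -1.36743150e-03  1.68660885e+00]
tap 1 [ 0.6384 -0.3377  0.0084]
die 248 [ 0.5278 -0.3309  0.0152]
((0.5280200839042664, -0.32932865619659424), (0.1322164684534073, 0.039134588092565536), 87.28256225585938)
vice 393 [ 0.4447 -0.334   0.0256]
((0.4292799234390259, -0.3429362177848816), (0.06885959208011627, 0.10584313422441483), 11.138921737670898)
die brass ring 31 409.0 219.74193548387098
0 [-18.15, -4.55, 1.35] -0.01
1 [-18.15, -4.8, 1.6] -0.0
2 [-18.15, -4.8, 1.6] -0.01
3 [0.0, -0.0, 10.0] -0.0
```

play_rows --pt "-3 -0.8 0 0 0 0 0.55" --pt "-7 -1.8 0 0 0 0 0.55" --pt "-11 -2.8 0 0 0 0 0.55" --pt "-15 -3.8 0 0 0 0 0.55" --pt "-18.15 -4.55 0 0 0 -0.01 0.55"

```text
clock: 39.35
position: [0.5736, 0.0355, 0.1924]
tool_rot: [-3.14, 0.001, 1.696]
force: [0.7, 0.3, 0.5]
grip_width: 0.0661
finger_force: 0.0
```

play_rows --pt "-3.6 -1 0 0 0 0 0.55" --pt "-7.2 -1.9 0 0 0 0 0.55" --pt "-10.8 -2.9 0 0 0 0 0.55" --pt "-14.5 -3.8 1 0 0 0 0.55" --pt "-18.15 -4.8 2 0 0 0 0.55"

```text
clock: 39.85
position: [0.5491, -0.1494, 0.1724]
tool_rot: [-3.141, -0.0, 1.697]
force: [1.3, -0.2, 0.6]
grip_width: 0.0662
finger_force: 0.0
```

play_rows --pt "-4 -1 1 0 0 0 0.55" --pt "-8 -2.1 3 0 0 0 0.55" --pt "-12.5 -3.2 5.5 0 0 0 0.55" --pt "-16.5 -4.3 8 0 0 -0.01 0.55" --pt "-18.15 -4.8 9.5 0 0 -0.01 0.55"

```text
clock: 40.35
position: [0.5222, -0.338, 0.0753]
tool_rot: [-3.139, -0.0, 1.703]
force: [0.2, -0.2, -0.2]
grip_width: 0.0661
finger_force: 0.0
```

play_rows --pt "0 0 1 0 0 0 0.55" --pt "0 0 2 0 0 0 0.55" --pt "0 0 2 0 0 0 0.55" --pt "0 0 2 0 0 0 0.55" --pt "0 0 2 0 0 0 0.55"

```text
clock: 40.85
position: [0.5257, -0.3334, 0.0586]
tool_rot: [3.141, 0.001, 1.708]
force: [0.1, 0.7, -0.0]
grip_width: 0.0663
finger_force: 0.0
```

Run:
```python
from h import *
o=observe();print(o['position'],o['tool_rot'])
plan([a_((.5263,-.333),.005,1.707)])
p,d=grab('side');W=cloud('side',d);x,y,z=W[...,0],W[...,1],W[...,2]
m=(abs(x-.526)<.08)&(y<-.25)&(y>-.42)&(z>.006)&(z<.021);P=W[m]
print(len(P));r=cv2.minAreaRect(P[:,:2].astype(np.float32));print(r)
w=(p[...,0].astype(int)-p[...,2]>80)&(p[...,1].astype(int)-p[...,2]>50)&m;print(w.sum(),W[w].mean(0) if w.any() else '')
```

```text
[ 0.52566923 -0.33338666  0.05864077] [3.14067454e+00 5.21174516e-04 1.70787309e+00]
0 [0.05, 0.05, 5.35] 0.0
413
((0.497440367937088, -0.3335912525653839), (0.10225342959165573, 0.13122886419296265), 0.345991313457489)
70 [ 0.52871131 -0.33105125  0.01665299]
```

play_rows --pt "0.1 0.1 2 0 0 0 0.55" --pt "0.1 0.1 4 0 0 0 0.55" --pt "0.1 0.1 5.3 0 0 0 0.55" --pt "0.1 0.1 5.3 0 0 0 0.55" --pt "0.1 0.1 5.3 0 0 0 0.55"

```text
clock: 41.4
position: [0.5261, -0.3329, 0.0053]
tool_rot: [3.141, 0.0, 1.707]
force: [0.0, -0.3, 0.6]
grip_width: 0.0662
finger_force: 0.0
```

play_rows --pt "0 0 0 0 0 0 -1" --pt "0 0 0 0 0 0 -1" --pt "0 0 0 0 0 0 -1" --pt "0 0 0 0 0 0 -1" --pt "0 0 0 0 0 0 -1"

```text
clock: 41.9
position: [0.5265, -0.3332, 0.0062]
tool_rot: [3.14, 0.001, 1.707]
force: [-2.4, 1.6, 13.1]
grip_width: 0.0371
finger_force: 58.6
```

play_rows --pt "0 0 -2 0 0 0 -1" --pt "0 0 -6 0 0 0 -1" --pt "0 0 -10.5 0 0 0 -1" --pt "0 0 -15 0 0 0 -1" --pt "0 0 -18.5 0 0 0 -1"

```text
clock: 42.4
position: [0.526, -0.333, 0.193]
tool_rot: [3.14, 0.001, 1.707]
force: [0.1, -0.4, -1.4]
grip_width: 0.037
finger_force: 60.5
```

play_rows --pt "2.5 0.3 0 0 0 0 -1" --pt "6 0.7 0 0 0 0 -1" --pt "10.5 1.3 0 0 0 0 -1" --pt "15 1.8 0 0 0 0.01 -1" --pt "19 2.3 0 0 0 0.01 -1"

```text
clock: 42.9
position: [0.5224, -0.1395, 0.1903]
tool_rot: [3.141, 0.0, 1.697]
force: [0.9, 1.6, -0.9]
grip_width: 0.0371
finger_force: 60.7
```

play_rows --pt "3.8 0.5 0 0 0 0 -1" --pt "7.6 0.9 0 0 0 0 -1" --pt "11.4 1.4 0 0 0 0 -1" --pt "15.2 1.8 0 0 0 0 -1" --pt "19 2.2 0 0 0 0.01 -1"

```text
clock: 43.4
position: [0.5205, 0.0511, 0.1903]
tool_rot: [3.141, 0.0, 1.687]
force: [-0.0, 0.2, -1.2]
grip_width: 0.0375
finger_force: 60.7
```

play_rows --pt "4 0.4 0 0 0 0 -1" --pt "8 0.8 0 0 0 0 -1" --pt "12.5 1.3 0 0 0 0 -1" --pt "16.5 1.7 0 0 0 0 -1" --pt "19 2.0 0 0 0 0 -1"

```text
clock: 43.9
position: [0.5179, 0.2441, 0.1904]
tool_rot: [3.141, -0.001, 1.689]
force: [1.3, -0.1, -1.2]
grip_width: 0.037
finger_force: 60.7
```

play_rows --pt "0 0 0 0 0 0 -1" --pt "0 0 0 0 0 0 -1" --pt "0 0 0 0 0 0 -1" --pt "0 0 0 0 0 0 -1" --pt "0 0 0 0 0 0 -1"

```text
clock: 44.4
position: [0.5189, 0.2399, 0.1899]
tool_rot: [3.141, 0.0, 1.686]
force: [0.0, 0.4, -1.1]
grip_width: 0.0373
finger_force: 60.7
```

Run:
```python
from h import *
o=observe();print(o['position'],o['tool_rot'])
plan([a_(D['die'],.012)])
```

```text
[0.51890976 0.23990224 0.18993523] [3.14141643e+00 2.69169456e-04 1.68557816e+00]
0 [0.15, -0.25, 17.8] -0.0
```

play_rows --pt "0.1 -0.1 3 0 0 0 -1" --pt "0.1 -0.2 6.5 0 0 0 -1" --pt "0.1 -0.2 10 0 0 0 -1" --pt "0.1 -0.2 13 0 0 0 -1" --pt "0.1 -0.2 14.5 0 0 0 -1"

```text
clock: 44.9
position: [0.5157, 0.2406, 0.0426]
tool_rot: [-3.139, 0.001, 1.686]
force: [-0.8, -0.6, -1.7]
grip_width: 0.0371
finger_force: 60.7
```

play_rows --pt "0 0 1 0 0 0 -1" --pt "0 0 2 0 0 0 -1" --pt "0 0 2.8 0 0 0 -1" --pt "0 0 3.2 0 0 0 -1" --pt "0 0 3.2 0 0 0 -1"

```text
clock: 45.4
position: [0.5167, 0.2416, 0.0128]
tool_rot: [3.141, -0.0, 1.687]
force: [-0.2, 0.1, -1.9]
grip_width: 0.0369
finger_force: 60.8
```

play_rows --pt "0 0 0 0 0 0 0.1" --pt "0 0 0 0 0 0 0.3" --pt "0 0 0 0 0 0 0.3" --pt "0 0 -1.5 0 0 0 0.3" --pt "0 0 -4 0 0 0 0.3"

```text
clock: 45.9
position: [0.5159, 0.2413, 0.0532]
tool_rot: [-3.14, 0.001, 1.687]
force: [0.0, -0.3, 0.7]
grip_width: 0.0554
finger_force: 0.0
```

play_rows --pt "0 0 -4 0 0 0 0.4" --pt "0 0 -8 0 0 0 0.4" --pt "0 0 -12 0 0 0 0.4" --pt "0 0 -14 0 0 0 0.4" --pt "0 0 -14 0 0 0 0.4"

```text
clock: 46.4
position: [0.5176, 0.2422, 0.1969]
tool_rot: [3.137, -0.001, 1.687]
force: [0.3, -0.3, -0.4]
grip_width: 0.0598
finger_force: 0.0
```

Run:
```python
from h import *
o=observe();print(o['position'])
p,d=grab('top');W=cloud('top',d);v,u=np.mgrid[:400,:640]
m=(u>375)&(u<440)&(v>=232)&(v<264)&(W[...,2]>.026)&(W[...,2]<.045);P=W[m]
print(len(P),P.mean(0).round(4),cv2.minAreaRect(P[:,:2].astype(np.float32)))
g=(.4422,-.3394);y=np.radians(101.5)
plan(lerp((np.array([.5163,.2413,.19]),1.687),a_(g,.19,y),3)+[a_(g,.06,y)])
```

```text
[0.51759148 0.24217494 0.19688111]
235 [ 0.4432 -0.3259  0.0325] ((0.44634759426116943, -0.3395364582538605), (0.033613815903663635, 0.10514466464519501), 12.732949256896973)
0 [-18.95, -4.75, 0.5] -0.03
1 [-18.8, -5.3, -0.0] -0.03
2 [-18.65, -5.8, -0.0] -0.02
3 [0.0, 0.0, 13.0] -0.0
```

play_rows --pt "-3 -0.8 0 0 0 0 0.4" --pt "-7 -1.8 0 0 0 -0.01 0.4" --pt "-11 -2.8 0 0 0 -0.02 0.4" --pt "-15 -3.8 0 0 0 -0.03 0.4" --pt "-18.9 -4.75 0 0 0 -0.03 0.4"

```text
clock: 46.95
position: [0.4902, 0.0466, 0.1923]
tool_rot: [-3.14, 0.0, 1.717]
force: [1.5, -0.5, -0.1]
grip_width: 0.0598
finger_force: 0.0
```

play_rows --pt "-3.8 -1.1 0 0 0 0 0.4" --pt "-7.6 -2.1 0 0 0 -0.01 0.4" --pt "-11.4 -3.2 0 0 0 -0.02 0.4" --pt "-15 -4.3 0 0 0 -0.03 0.4" --pt "-18.8 -5.3 0 0 0 -0.03 0.4"

```text
clock: 47.45
position: [0.4651, -0.1467, 0.1924]
tool_rot: [-3.14, -0.001, 1.748]
force: [0.6, 0.8, -0.2]
grip_width: 0.0598
finger_force: 0.0
```

play_rows --pt "-4 -1.2 1 0 0 0 0.4" --pt "-8 -2.5 3 0 0 -0.01 0.4" --pt "-12.5 -3.9 5.5 0 0 -0.02 0.4" --pt "-16.5 -5.1 8 0 0 -0.03 0.4" --pt "-18.65 -5.8 10 0 0 -0.03 0.4"

```text
clock: 47.95
position: [0.4397, -0.3421, 0.0908]
tool_rot: [-3.14, -0.001, 1.774]
force: [-0.0, 0.7, 0.3]
grip_width: 0.0599
finger_force: 0.0
```

play_rows --pt "0 0 1 0 0 0 0.4" --pt "0 0 2.5 0 0 0 0.4" --pt "0 0 2.5 0 0 0 0.4" --pt "0 0 2.5 0 0 0 0.4" --pt "0 0 2.5 0 0 0 0.4"

```text
clock: 48.45
position: [0.4424, -0.3387, 0.0686]
tool_rot: [3.141, 0.001, 1.778]
force: [-0.2, -0.4, -0.2]
grip_width: 0.0593
finger_force: 0.0
```

Run:
```python
from h import *
o=observe();print(o['position'],o['tool_rot'])
plan([a_((.4422,-.3394),.006,1.775)])
p,d=grab('side');W=cloud('side',d);x,y,z=W[...,0],W[...,1],W[...,2]
m=(x>.40)&(x<.49)&(y<-.27)&(y>-.41)&(z>.026)&(z<.037);P=W[m]
print(len(P),P.min(0),P.max(0));print(cv2.minAreaRect(P[:,:2].astype(np.float32)))
print(np.histogram(P[:,1],bins=np.arange(-.41,-.27,.01)))
```

```text
[ 0.4423521  -0.33865894  0.06862407] [3.14091510e+00 6.99855818e-04 1.77796484e+00]
0 [-0.05, -0.05, 6.25] 0.0
297 [ 0.42097441 -0.37611626  0.02604621] [ 0.46708199 -0.28699607  0.03439241]
((0.44553133845329285, -0.33255746960639954), (0.033979639410972595, 0.08963681757450104), 12.25932502746582)
(array([ 0,  0,  0,  2,  6, 60, 54, 46, 10, 23, 51, 39,  6]), array([-0.41, -0.4 , -0.39, -0.38, -0.37, -0.36, -0.35, -0.34, -0.33,
       -0.32, -0.31, -0.3 , -0.29, -0.28]))
```

play_rows --pt "-0.4 0 2 0 0 0 0.4" --pt "-0.4 0 4.5 0 0 0 0.4" --pt "-0.4 0 6.2 0 0 0 0.4" --pt "-0.4 0 6.2 0 0 0 0.4" --pt "-0.4 0 6.2 0 0 0 0.4" --squeeze 80

```text
clock: 49.0
position: [0.443, -0.343, 0.0066]
tool_rot: [3.141, 0.0, 1.777]
force: [-0.1, 0.2, 0.0]
grip_width: 0.06
finger_force: 0.0
```

play_rows --pt "0 0 0 0 0 0 -1" --pt "0 0 0 0 0 0 -1" --pt "0 0 0 0 0 0 -1" --pt "0 0 0 0 0 0 -1" --pt "0 0 0 0 0 0 -1"

```text
clock: 49.5
position: [0.4439, -0.3435, 0.0075]
tool_rot: [3.139, 0.002, 1.777]
force: [-0.3, 1.9, 13.7]
grip_width: 0.0328
finger_force: 80.4
```

play_rows --pt "0 0 -2 0 0 0 -1" --pt "0 0 -6 0 0 0 -1" --pt "0 0 -10.5 0 0 0 -1" --pt "0 0 -15 0 0 0 -1" --pt "0 0 -18.4 0 0 0 -1"

```text
clock: 50.0
position: [0.4426, -0.3432, 0.1931]
tool_rot: [3.14, 0.002, 1.777]
force: [1.3, -0.5, -4.1]
grip_width: 0.0326
finger_force: 80.9
```

Run:
```python
from h import *
o=observe();print(o['position'],o['tool_rot'])
T=C+.078*AY
s=(np.array([.443,-.343,.19]),1.778);print(T)
plan(lerp(s,a_(T,.19),3)+[a_(T,.0135)],start=s)
```

```text
[ 0.44260548 -0.34315201  0.19309501] [3.14033726e+00 1.64577653e-03 1.77681860e+00]
[0.43884066 0.23213208 0.        ]
0 [18.8, 3.8, 0.0] 0.03
1 [18.9, 3.25, 0.0] 0.03
2 [18.95, 2.7, 0.0] 0.03
3 [0.0, -0.0, 17.65] -0.0
```

play_rows --pt "2.5 0.5 0 0 0 0 -1" --pt "6 1.2 0 0 0 0.01 -1" --pt "10.5 2.1 0 0 0 0.02 -1" --pt "15 3 0 0 0 0.03 -1" --pt "18.8 3.8 0 0 0 0.03 -1"

```text
clock: 50.5
position: [0.4407, -0.1492, 0.1904]
tool_rot: [3.141, 0.001, 1.747]
force: [0.6, 0.7, -3.1]
grip_width: 0.0325
finger_force: 80.9
```

play_rows --pt "3.8 0.6 0 0 0 0 -1" --pt "7.6 1.3 0 0 0 0.01 -1" --pt "11.4 2 0 0 0 0.02 -1" --pt "15.2 2.6 0 0 0 0.03 -1" --pt "18.9 3.25 0 0 0 0.03 -1"

```text
clock: 51.0
position: [0.4397, 0.0419, 0.1904]
tool_rot: [3.141, 0.001, 1.716]
force: [0.5, 0.2, -3.8]
grip_width: 0.0324
finger_force: 80.9
```

play_rows --pt "4 0.6 0 0 0 0 -1" --pt "8 1.1 0 0 0 0.01 -1" --pt "12.5 1.8 0 0 0 0.02 -1" --pt "16.5 2.4 0 0 0 0.03 -1" --pt "18.95 2.7 0 0 0 0.03 -1"

```text
clock: 51.5
position: [0.4387, 0.235, 0.1905]
tool_rot: [3.141, -0.001, 1.689]
force: [0.3, -0.3, -3.5]
grip_width: 0.0324
finger_force: 80.8
```

play_rows --pt "0 0 0 0 0 0 -1" --pt "0 0 0 0 0 0 -1" --pt "0 0 0 0 0 0 -1" --pt "0 0 0 0 0 0 -1" --pt "0 0 0 0 0 0 -1"

```text
clock: 52.0
position: [0.4396, 0.2311, 0.1899]
tool_rot: [3.141, 0.0, 1.686]
force: [1.1, -0.1, -3.7]
grip_width: 0.0325
finger_force: 80.8
```

Run:
```python
from h import *
o=observe();print(o['position'],o['tool_rot'],o['grip_width'])
plan([a_(C+.078*AY,.0135)])
```

```text
[0.43956767 0.23113566 0.18993471] [3.14135744e+00 2.61340864e-04 1.68560531e+00] 0.032524410230020485
0 [0.1, -0.05, 17.65] -0.0
```

Now lowering the vice. After release I'll rise and look into the compartment.

play_rows --pt "0.1 0 3 0 0 0 -1" --pt "0.1 0 6.5 0 0 0 -1" --pt "0.1 0 10 0 0 0 -1" --pt "0.1 0 13 0 0 0 -1" --pt "0.1 0 14.5 0 0 0 -1"

```text
clock: 52.5
position: [0.4385, 0.2321, 0.0428]
tool_rot: [-3.139, 0.001, 1.686]
force: [0.6, -0.0, -3.6]
grip_width: 0.0327
finger_force: 80.6
```

play_rows --pt "0 0 1 0 0 0 -1" --pt "0 0 2 0 0 0 -1" --pt "0 0 2.7 0 0 0 -1" --pt "0 0 3.1 0 0 0 -1" --pt "0 0 3.1 0 0 0 -1"

```text
clock: 53.0
position: [0.4395, 0.233, 0.014]
tool_rot: [3.141, -0.0, 1.687]
force: [-0.2, -0.6, -3.2]
grip_width: 0.0327
finger_force: 80.8
```

play_rows --pt "0 0 0 0 0 0 0" --pt "0 0 0 0 0 0 0.1" --pt "0 0 0 0 0 0 0.1" --pt "0 0 -1.5 0 0 0 0.1" --pt "0 0 -4 0 0 0 0.1"

```text
clock: 53.5
position: [0.4385, 0.2327, 0.0535]
tool_rot: [-3.14, 0.001, 1.687]
force: [1.2, -0.4, 1.1]
grip_width: 0.0464
finger_force: 0.0
```

play_rows --pt "0 0 -4 0 0 0 0.1" --pt "0 0 -8 0 0 0 0.1" --pt "0 0 -12 0 0 0 0.1" --pt "0 0 -14 0 0 0 0.1" --pt "0 0 -14 0 0 0 0.1"

```text
clock: 54.0
position: [0.4404, 0.2334, 0.1966]
tool_rot: [3.137, -0.001, 1.686]
force: [-0.2, 0.1, -0.9]
grip_width: 0.0474
finger_force: 0.0
```

Run:
```python
from h import *
o=observe();print(o['position'],o['tool_rot'])
k=tknob(2.44);print(k)
g=a_(k,.19);s=(np.array([.4389,.2321,.192]),1.687)
plan(lerp(s,g,2)+[a_(k,.098)],start=s)
```

```text
[0.44036836 0.23342457 0.19663588] [ 3.13704389e+00 -1.16391051e-03  1.68623779e+00]
[0.54413215 0.00614735 0.11331039]
0 [-11.85, 3.9, 0.1] -0.0
1 [-11.8, 3.95, 0.1] -0.0
2 [-0.0, -0.0, 9.2] -0.0
```

play_rows --pt "-2 0.7 0 0 0 0 0.1" --pt "-4.5 1.5 0 0 0 0 0.1" --pt "-7.5 2.5 0 0 0 0 0.1" --pt "-10 3.3 0 0 0 0 0.1" --pt "-11.85 3.9 0 0 0 0 0.1"

```text
clock: 54.5
position: [0.492, 0.1177, 0.193]
tool_rot: [-3.141, 0.001, 1.685]
force: [0.6, 0.6, -0.4]
grip_width: 0.0463
finger_force: 0.0
```

play_rows --pt "-3 1 0 0 0 0 0.1" --pt "-6 2 0 0 0 0 0.1" --pt "-9 3 0 0 0 0 0.1" --pt "-11.8 3.95 0 0 0 0 0.1" --pt "-11.8 3.95 0 0 0 0 0.1"

```text
clock: 55.0
position: [0.5453, 0.0031, 0.1927]
tool_rot: [-3.141, 0.001, 1.682]
force: [-0.9, 0.2, -0.7]
grip_width: 0.047
finger_force: 0.0
```

play_rows --pt "0 0 0 0 0 0 0.1" --pt "0 0 2 0 0 0 0.1" --pt "0 0 4 0 0 0 0.1" --pt "0 0 4 0 0 0 0.1" --pt "0 0 4 0 0 0 0.1"

```text
clock: 55.5
position: [0.5443, 0.0081, 0.154]
tool_rot: [-3.141, -0.0, 1.688]
force: [0.2, 0.8, -0.1]
grip_width: 0.0473
finger_force: 0.0
```

Run:
```python
from h import *
o=observe();print(o['position'],o['tool_rot'])
plan([a_(tknob(2.44),.098)])
p,d=grab('top');W=cloud('top',d);q=W-C;cx,cy=q@AX,q@AY
print('height map mm: rows chest y, cols chest x')
for y in np.arange(-.13,.14,.02):
    r=[]
    for x in np.arange(-.07,.08,.02):
        m=(abs(cx-x)<.01)&(abs(cy-y)<.01);r.append('%3d'%(1000*np.nanpercentile(W[m][:,2],90)) if m.any() else ' --')
    print('%4d'%(y*1000),' '.join(r))
save(p,'t8.png',(150,130,450,330),2.66)
```

```text
[0.54427912 0.00808217 0.15404761] [-3.14107728e+00 -4.40413767e-04  1.68821550e+00]
0 [-0.2, -0.05, 5.6] -0.0
height map mm: rows chest y, cols chest x
-130  65  59  55  56  55  56  59  60
-110  11   9   8   9   9   9   9  34
 -90   9  18  18  23  24  21  21  22
 -69  64  20  19  22  24  21  20  24
 -49   9   9   9   9   9   8   8  47
 -29  64   9   8   8   9   9   9  36
  -9  19  19  19  25  25  17  16  49
  10  19  18  17  24  25  20  18  46
  30  10   9   9   9  10   9   9  42
  50  11   8  10  10   8   9   9  57
  70   9  29  29  40  40  39  41  60
  90   9  29  28  40  41  38  40  60
 110   7  10   9   9   9   9   9  46
 130  65  59   9  10  12   9  10  54
```

All three tools lie flat in the compartment, the highest at about 40 mm. Now the tray goes back.

Run:
```python
from h import *
k=tknob(2.44);c0=(np.append(k[:2],.098),1.688)
T=np.linspace(2.44,0.0,26)[1:]
plan([[(tknob(t)+c0[0]-k,1.688) for t in T[i:i+5]] for i in range(0,25,5)],start=c0)
```

```text
0 [0.35, -0.0, -0.85] -0.0
0 [0.8, -0.0, -1.6] -0.0
0 [1.3, -0.0, -2.35] -0.0
0 [1.85, -0.0, -3.05] -0.0
0 [2.5, -0.0, -3.7] -0.0
1 [0.7, -0.0, -0.55] -0.0
1 [1.45, -0.0, -1.05] -0.0
1 [2.25, -0.0, -1.45] -0.0
1 [3.05, -0.0, -1.8] -0.0
1 [3.95, -0.0, -2.05] -0.0
2 [0.85, -0.0, -0.2] -0.0
2 [1.75, -0.0, -0.25] -0.0
2 [2.65, -0.0, -0.25] -0.0
2 [3.55, -0.0, -0.15] -0.0
2 [4.4, -0.0, 0.0] -0.0
3 [0.9, -0.0, 0.25] -0.0
3 [1.7, -0.0, 0.6] -0.0
3 [2.5, -0.0, 1.05] -0.0
3 [3.25, -0.0, 1.55] -0.0
3 [3.95, -0.0, 2.1] -0.0
4 [0.65, -0.0, 0.65] -0.0
4 [1.2, -0.0, 1.3] -0.0
4 [1.7, -0.0, 2.05] -0.0
4 [2.15, -0.0, 2.85] -0.0
4 [2.5, -0.0, 3.7] -0.0
```

play_rows --pt "-0.2 0 2 0 0 0 0.1" --pt "-0.2 0 4 0 0 0 0.1" --pt "-0.2 0 5.6 0 0 0 0.1" --pt "-0.2 0 5.6 0 0 0 0.1" --pt "-0.2 0 5.6 0 0 0 0.1" --squeeze 60

```text
clock: 56.05
position: [0.5452, 0.0054, 0.0988]
tool_rot: [3.141, -0.0, 1.687]
force: [-0.7, 0.2, 0.2]
grip_width: 0.0471
finger_force: 0.0
```

play_rows --pt "0 0 0 0 0 0 -1" --pt "0 0 0 0 0 0 -1" --pt "0 0 0 0 0 0 -1" --pt "0 0 0 0 0 0 -1" --pt "0 0 0 0 0 0 -1"

```text
clock: 56.55
position: [0.5459, 0.0051, 0.0988]
tool_rot: [3.139, 0.0, 1.687]
force: [2.1, -0.7, 9.0]
grip_width: 0.014
finger_force: 58.4
```

play_rows --pt "0.35 0 -0.85 0 0 0 -1" --pt "0.8 0 -1.6 0 0 0 -1" --pt "1.3 0 -2.35 0 0 0 -1" --pt "1.85 0 -3.05 0 0 0 -1" --pt "2.5 0 -3.7 0 0 0 -1"

```text
clock: 57.05
position: [0.5427, 0.0295, 0.1356]
tool_rot: [3.14, 0.001, 1.686]
force: [5.6, -1.6, -3.0]
grip_width: 0.0142
finger_force: 58.6
```

play_rows --pt "0.7 0 -0.55 0 0 0 -1" --pt "1.45 0 -1.05 0 0 0 -1" --pt "2.25 0 -1.45 0 0 0 -1" --pt "3.05 0 -1.8 0 0 0 -1" --pt "3.95 0 -2.05 0 0 0 -1"

```text
clock: 57.55
position: [0.5382, 0.0686, 0.1565]
tool_rot: [3.14, 0.001, 1.686]
force: [1.4, -4.8, 11.3]
grip_width: 0.0141
finger_force: 60.1
```

play_rows --pt "0.85 0 -0.2 0 0 0 -1" --pt "1.75 0 -0.25 0 0 0 -1" --pt "2.65 0 -0.25 0 0 0 -1" --pt "3.55 0 -0.15 0 0 0 -1" --pt "4.4 0 0 0 0 0 -1"

```text
clock: 58.05
position: [0.5326, 0.1138, 0.1565]
tool_rot: [3.14, -0.0, 1.687]
force: [0.1, 0.8, 7.8]
grip_width: 0.0141
finger_force: 60.0
```

play_rows --pt "0.9 0 0.25 0 0 0 -1" --pt "1.7 0 0.6 0 0 0 -1" --pt "2.5 0 1.05 0 0 0 -1" --pt "3.25 0 1.55 0 0 0 -1" --pt "3.95 0 2.1 0 0 0 -1"

```text
clock: 58.55
position: [0.5278, 0.1532, 0.1347]
tool_rot: [3.141, -0.001, 1.687]
force: [-0.1, 2.6, 2.1]
grip_width: 0.0141
finger_force: 59.2
```

play_rows --pt "0.65 0 0.65 0 0 0 -1" --pt "1.2 0 1.3 0 0 0 -1" --pt "1.7 0 2.05 0 0 0 -1" --pt "2.15 0 2.85 0 0 0 -1" --pt "2.5 0 3.65 0 0 0 -1"

```text
clock: 59.05
position: [0.525, 0.1771, 0.0974]
tool_rot: [3.141, 0.0, 1.687]
force: [-3.9, -20.9, 67.8]
grip_width: 0.0138
finger_force: 66.7
```

play_rows --pt "0 0 0 0 0 0 -0.3" --pt "0 0 0 0 0 0 0.1" --pt "0 0 0 0 0 0 0.1" --pt "0 0 -2 0 0 0 0.1" --pt "0 0 -5 0 0 0 0.1"

```text
clock: 59.55
position: [0.5239, 0.1762, 0.1471]
tool_rot: [-3.139, 0.001, 1.687]
force: [0.2, 0.2, 0.8]
grip_width: 0.0469
finger_force: 0.0
```

play_rows --pt "-1 0 -4 0 0 0 0.1" --pt "-4 0 -8 0 0 0 0.1" --pt "-8 0 -11 0 0 0 0.1" --pt "-12.5 0 -12 0 0 0 0.1" --pt "-17 0 -12 0 0 0 0.1"

```text
clock: 60.05
position: [0.545, 0.0061, 0.2698]
tool_rot: [3.139, 0.001, 1.687]
force: [1.5, -0.5, 0.1]
grip_width: 0.0469
finger_force: 0.0
```

play_rows --pt "-4 0 0 0 0 0 0.1" --pt "-8 0 0 0 0 0 0.1" --pt "-10 0 0 0 0 0 0.1" --pt "-10 0 0 0 0 0 0.1" --pt "-10 0 0 0 0 0 0.1"

```text
clock: 60.55
position: [0.5558, -0.0914, 0.2677]
tool_rot: [-3.141, -0.0, 1.686]
force: [0.7, 0.2, 0.0]
grip_width: 0.0471
finger_force: 0.0
```

Run:
```python
from h import *
print(observe()['position'])
p,d=grab('top');W=cloud('top',d);q=W-C;cx,cy=q@AX,q@AY
for x in(-.064,-.04,0,.04):
    m=(abs(cx-x)<.006)&(abs(cy)<.006);print(x,np.nanmedian(W[m][:,2]) if m.any() else None)
s,_=grab('side')
im=np.vstack([cv2.resize(p[130:300,150:440],(560,328)),cv2.resize(s[80:300,200:460],(316,268)) if 0 else cv2.resize(s[110:310,180:470],(560,270))[:270]])
save(im,'fin.png')
```

```text
[ 0.55578376 -0.09140068  0.26768111]
-0.064 0.121721731249115
-0.04 0.0753710175443146
0 0.07302591973752177
0.04 0.0730019437001531
```

View pics/fin.png

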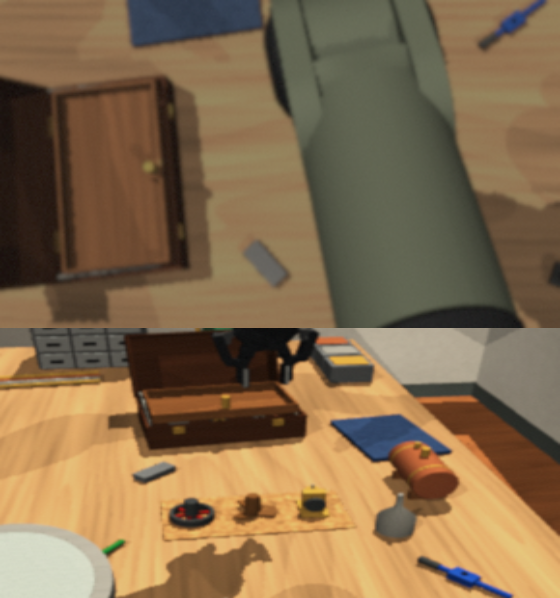

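The tray is back down (floor at 73 mm), the lid is open, and the three parts stand upright on the mat. The tools are out of sight underneath, and the bystanders are where they were. Handing in.

```bash
python3 -c "
from workcell import bot
print(bot.job_done())"
```

```text
the job is handed in; nothing more can be done
None
```

The job is done and handed in at about 61 s: lid standing open, the engine, pulley and propeller upright on the mat, and the tap wrench, die stock and vice in the compartment under the lowered tray; the hand-in returned no verdict.

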